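# Scan a set of printed plates on the hand-turned scanning table

### The arm

A 6-joint arm with a two-finger parallel gripper is mounted at the origin on the work surface. World frame = base frame: x ahead of the robot, y to its left, z up, the work surface at z = 0. Lengths are in mm, angles in rad, forces in N, time in s.
With the tool pointing down it reaches from about 375 to 900 mm from the base axis. Payload 3.1 kg.
Tool frame: the origin (TCP) lies at the very end of the fingers, on their centre line; the grasp point (between the pads) lies 19 mm behind it; z points along the fingers, y is the line along which they close (so a half turn about z gives the same grasp; the last joint's range is limited). The gripper opens to 87 mm and grips with 3 to 60 N. Pads are 19 mm wide; open, the fingers measure 117 mm over their backs; the gripper's body (75 mm by 190 mm) begins 51 mm behind the grasp point.
Start: joints at [1.01, 0.527, 1.433, -0, 1.181, -0.178], TCP at [232.828, 579.989, 222.548] pointing down, gripper open.
Joint ranges: [-3.08, 3.08], [-0.75, 2.2], [0.22, 2.44], [-1.43, 4.57], [0, 2.65], [-2.85, 2.85]. Speed limits (rad/s): [2.79, 2.79, 3.14, 3.14, 3.14, 3.14].

### API

Orientations are given as a rotation vector (axis times angle).
In Python, from rig import readout, imaging, close_job gives the robot as it stands.
- The arm moves only by the tool carry_out, never from a script. Its argument "deltas" is a list of rows, each an object with "gripper": the finger opening in cm, from 0 to 8.7; "xyz": the shift along the tool's x, y, z in cm, a list of three; "twist": the turn about the tool's z in rad. In form: [{"gripper": gripper, "xyz": [x, y, z], "twist": twist}, ...]. A call has 1 to 12 rows; each row is the pose to reach, as a shift and turn from the pose commanded when the call began, along the tool's axes at that moment; what a row does not reach only later rows make up. A row lasts 1/8 s, in which the tool goes at most 62.5 mm and 10.7 degrees, less where a joint would pass 70% of its speed; a pose out of reach is approached as far as the arm can. A call with a gripper value outside its range is refused whole. The fingers move at their own pace and stop on an object; "force" is the grip in N (left out, the last holds). Time passes only in rows, so rows that repeat a pose let the fingers close. It gives the time, the measured TCP pose, the force, the opening and the grip force at its end, in the units of the state.
- readout.get_obs(): the state, without advancing time (a new reading comes with each control period).
- imaging.get_image(name): name is "scene" or "top" or "wrist"; returns (picture, depth): 480x640x3 uint8, red, green, blue; 480x640 float32, mm along the optical axis (not along the pixel's ray), 0 where there is no reading.
- imaging.get_calibration(name): a dict with "vertical_fov" (degrees; the focal length in pixels is half the picture's height over the tangent of half this angle, whatever the lens; pixels are square), "cx", "cy" (the principal point, pixels), "D" ([k1, k2, p1, p2, k3] as OpenCV has them; the pictures are not rectified), "xyz" and "orientation" of the camera in the world; the wrist camera has in their place "hand_eye" (4x4, takes a point from camera to tool coordinates, whose origin is the TCP and whose axes are the flange's). Camera axes: x right, y down, z forward; pixel columns grow to the right and rows downward; lengths in mm; the calibration is good to about 2 mm. A picture is of the moment at which its call begins: read the wrist's pose just before it. get_calibration takes no time and is no camera call.
- close_job(): hands the job in; it is judged then, once.
The state is a dict: "clock": time; "joint_positions": joint angles; "qvel": joint speeds; "tau": joint torques, N m; "tool_pos": TCP position; "tcp_rot": TCP orientation; "contact_force": force on the tool from outside, world axes, zero at the start; "moment": the same for the moment, N m; "opening": finger opening in mm; "gripper_force": force on a finger pad.
Only numpy, scipy, OpenCV 4.12 (cv2) and the standard library are available. Lean on these libraries where they do the work, as an engineer would, in place of code of your own. Each camera call takes 0.05 s, during which the arm holds its last target. There are 200 camera calls.

### The job

Fit all the grey printed plates that lie on the cutting mat fully home into their own pockets of the nest on the scanning turntable, before turning it; then, with all of them in place, turn the table by its crank handle counter-clockwise (seen from above) through one full turn, as far as its stop. After that, lay every plate flat, lug up, in the shallow tray, leave the turntable where it stopped, and do not disturb the other things on the bench.

Things in the scene. Friction and masses are not known exactly. Their poses are not given: they have to be found in the camera images.
- elbow_lug (a point): Big L plate: long leg along x, -34 to +79 mm; short leg from its -x end along -y (x -34 to -11) to y = -71.5 mm. Grey plastic, 50-125 g; may be absent. Legs 23 mm wide, 8 mm thick. Point: in its upright lug, 22 mm above the underside, axes turn with the plate, sizes count from it. Lug: 22 mm long (x), 12 mm thick (y, pinch it so), from the plate up to 38 mm above the underside.
- pocket_elbow (a point): Where the lug point of the L-shaped plate lies when fully home in its pocket on the turntable; the plate's axes then agree with these (x with x). The pocket has the plate's outline, 2 mm bigger all round, between ribs 3 mm thick, 6 mm high; its floor is the disc, 22 mm below. Turns with the disc.
- tee_lug (a point): T plate: cross bar along x, -41.5 to +41.5 mm; stem from its middle along -y to y = -41.5 mm. Grey plastic, 50-125 g; may be absent. Legs 23 mm wide, 8 mm thick. Point: in its upright lug, 22 mm above the underside, axes turn with the plate, sizes count from it. Lug: 22 mm long (x), 12 mm thick (y, pinch it so), from the plate up to 38 mm above the underside.
- pocket_tee (a point): Where the lug point of the T-shaped plate lies when fully home in its pocket on the turntable; the plate's axes then agree with these (x with x). The pocket has the plate's outline, 2 mm bigger all round, between ribs 3 mm thick, 6 mm high; its floor is the disc, 22 mm below. Turns with the disc.
- jay_lug (a point): Small J plate: long leg along y, -41.5 to +41.5 mm; foot from its -y end along -x to x = -41.5 mm. Grey plastic, 50-125 g; may be absent. Legs 23 mm wide, 8 mm thick. Point: in its upright lug, 22 mm above the underside, axes turn with the plate, sizes count from it. Lug: 22 mm long (x), 12 mm thick (y, pinch it so), from the plate up to 38 mm above the underside.
- pocket_jay (a point): Where the lug point of the J-shaped plate lies when fully home in its pocket on the turntable; the plate's axes then agree with these (x with x). The pocket has the plate's outline, 2 mm bigger all round, between ribs 3 mm thick, 6 mm high; its floor is the disc, 22 mm below. Turns with the disc.
- bar_lug (a point): Straight plate along x, -71.5 to +71.5 mm, with one stub on its +y side (x -41.5 to -18.5) to y = +41.5 mm. Grey plastic, 50-125 g; may be absent. Legs 23 mm wide, 8 mm thick. Point: in its upright lug, 22 mm above the underside, axes turn with the plate, sizes count from it. Lug: 22 mm long (x), 12 mm thick (y, pinch it so), from the plate up to 38 mm above the underside.
- pocket_bar (a point): Where the lug point of the straight plate with the stub lies when fully home in its pocket on the turntable; the plate's axes then agree with these (x with x). The pocket has the plate's outline, 2 mm bigger all round, between ribs 3 mm thick, 6 mm high; its floor is the disc, 22 mm below. Turns with the disc.
- turntable (a joint): Angle of the turntable in rad. It starts at 0 against one stop and grows as the disc turns counter-clockwise seen from above; a second stop is at 6.36, a little past the full turn of 6.28. It turns stiffly (about 2.5 N at the crank grip) and stays where it is left.
- axis (a point): Centre of the turntable's white disc, diameter 260 mm, on its upper face, 30 mm above the bench; z is the upright turning axis, x points to the crank grip. The nest of pockets (150 by 120 mm) is on the disc, its middle 8 mm from the axis on the side away from the grip.
- crank (a point): Point on the axis of the crank grip, a wooden upright round handle, 24 mm in diameter, that spins freely on its pin 113 mm from the turntable's axis. It reaches from 4 to 70 mm above the disc's face, this point 60 mm above the face (10 mm under its top). It travels with the disc.
- tray: Shallow open rectangular tray, fixed, 280 mm (x) by 210 mm (y) outside, 30 mm high, walls and floor 4 mm thick. Origin: middle of its underside, z up.
- mat: Thin green cutting mat, fixed, 360 mm (x) by 260 mm (y), 4 mm thick, on which the plates lie at the start. Origin: middle of its underside.
- tape: Roll of tape lying flat, diameter 104 mm, height 24 mm; leave alone.
- gluegun: Glue gun lying on its side, about 180 mm long, 34 mm high; leave alone.
- driver: Screwdriver lying on the bench, about 200 mm; leave alone.
- scanner: Fixed two-eyed 3D scanner on a stand beyond the turntable, 111 mm high, 110 mm wide; leave alone. Origin: middle of its foot.
Things that resemble listed ones, but are neither listed nor needed, are in the scene too. Leave any orange or pink look-alike of the part that bears tee_lug alone.

How it is judged (in metres and radians):
On the way, in this order (a step that is already met when the one before it is completed fails the run):
1. all plates fully home in their pockets and let go, the turntable still at its start (distance between elbow_lug and pocket_elbow below 0.005 m and angle between each of elbow_lug, tee_lug, jay_lug, bar_lug's own z axis and vertical below 0.06 rad and angle between the x axis of elbow_lug and the x axis of pocket_elbow, either way round below 0.09 rad and contact force between the fingers and elbow below 0.2 N and distance between tee_lug and pocket_tee below 0.005 m and angle between the x axis of tee_lug and the x axis of pocket_tee, either way round below 0.09 rad and contact force between the fingers and tee below 0.2 N and distance between jay_lug and pocket_jay below 0.005 m and angle between the x axis of jay_lug and the x axis of pocket_jay, either way round below 0.09 rad and contact force between the fingers and jay below 0.2 N and distance between bar_lug and pocket_bar below 0.005 m and angle between the x axis of bar_lug and the x axis of pocket_bar, either way round below 0.09 rad and contact force between the fingers and bar below 0.2 N and value of joint turntable below 0.3 rad), for 0.2 s.
2. the turntable turned through a full turn to its stop with all plates home in their pockets (distance between elbow_lug and pocket_elbow below 0.005 m and angle between each of elbow_lug, tee_lug, jay_lug, bar_lug's own z axis and vertical below 0.06 rad and angle between the x axis of elbow_lug and the x axis of pocket_elbow, either way round below 0.09 rad and contact force between the fingers and elbow below 0.2 N and distance between tee_lug and pocket_tee below 0.005 m and angle between the x axis of tee_lug and the x axis of pocket_tee, either way round below 0.09 rad and contact force between the fingers and tee below 0.2 N and distance between jay_lug and pocket_jay below 0.005 m and angle between the x axis of jay_lug and the x axis of pocket_jay, either way round below 0.09 rad and contact force between the fingers and jay below 0.2 N and distance between bar_lug and pocket_bar below 0.005 m and angle between the x axis of bar_lug and the x axis of pocket_bar, either way round below 0.09 rad and contact force between the fingers and bar below 0.2 N and value of joint turntable above 6.2 rad), for 0.2 s.
At the end, for the whole second after the job is handed in: Every plate present lies at rest in the tray: lug point inside the walls and under 55 mm above the bench, lug up within 0.4 rad; the turntable beyond 6.1 rad. Home in a pocket means: within 5 mm of the pocket point, level, aligned within 0.09 rad, let go (x of elbow_lug in the frame of tray between -0.136 and 0.136 m and y of elbow_lug in the frame of tray between -0.101 and 0.101 m and height (world z) of each of elbow_lug, tee_lug, jay_lug, bar_lug below 0.055 m and angle between each of elbow_lug, tee_lug, jay_lug, bar_lug's own z axis and vertical below 0.4 rad and linear speed of each of elbow, tee, jay, bar below 0.03 m/s and x of tee_lug in the frame of tray between -0.136 and 0.136 m and y of tee_lug in the frame of tray between -0.101 and 0.101 m and x of jay_lug in the frame of tray between -0.136 and 0.136 m and y of jay_lug in the frame of tray between -0.101 and 0.101 m and x of bar_lug in the frame of tray between -0.136 and 0.136 m and y of bar_lug in the frame of tray between -0.101 and 0.101 m and value of joint turntable above 6.1 rad); the robot touches nothing.
It fails at once if a bystander (tape, glue gun, screwdriver) was moved by more than 30 mm (distance of any of tape, gluegun, driver from where it was at the start of the episode above 0.03 m).
Of elbow, tee, jay, bar only 3 to 4 are there at a start; the rules pass over those that are not, and their reading is None.
At some moment in a run one of elbow, tee, jay, bar may be knocked a few centimetres aside while the robot is not near it.
Once in a run the grip may slacken for a moment while it holds something.
It also fails if it takes over 210 s, if anything falls off the work surface, if the arm or the gripper's body presses on something with over 40 N, if the wrist force passes 120 N, or if a joint passes its speed limit or range.

## Working session

There is one attempt and no reset: what is moved stays moved. The work goes in short steps, Python scripts to look and compute and a tool call to move; the robot and the scene stay as the last step left them, time stands still between calls to the robot, and variables do not carry over. Pictures are saved under pics/ and viewed, at most 14 in all, crops included, and the job is handed in when it is done.

Besides the shell and the picture viewer there is one more tool, called after "Emit:" by a JSON object that holds its "api" and its "payload", one argument or row to a line. carry_out: Moves the arm, as the interface text tells. Its arguments: {"type":"object","properties":{"deltas":{"type":"array"},"force":{"type":"number"}},"required":["deltas"]}

```bash
ls; mkdir -p pics; cat > h.py <<'E'
import numpy as np,cv2,pickle
from scipy.spatial.transform import Rotation as R
from rig import readout,imaging
def grab(n):
    o=readout.get_obs(); im,d=imaging.get_image(n); c=imaging.get_calibration(n)
    if n=='wrist':
        T=np.eye(4);T[:3,:3]=R.from_rotvec(o['tcp_rot']).as_matrix();T[:3,3]=o['tool_pos'];T=T@np.array(c['hand_eye'])
    else:
        T=np.eye(4);q=np.array(c['orientation']);T[:3,:3]=R.from_rotvec(q).as_matrix() if q.size==3 else q.reshape(3,3);T[:3,3]=c['xyz']
    f=240/np.tan(np.radians(c['vertical_fov'])/2)
    K=np.array([[f,0,c['cx']],[0,f,c['cy']],[0,0,1.]])
    return dict(im=im,d=d,T=T,K=K,D=np.array(c['D'],float))
def ray(g,uv):
    p=cv2.undistortPoints(np.array(uv,float).reshape(-1,1,2),g['K'],g['D']).reshape(-1,2)
    return np.c_[p,np.ones(len(p))]
def plane(g,uv,z):
    r=ray(g,uv)@g['T'][:3,:3].T;o=g['T'][:3,3]
    return o+r*((z-o[2])/r[:,2])[:,None]
def proj(g,P):
    Q=(np.asarray(P,float).reshape(-1,3)-g['T'][:3,3])@g['T'][:3,:3]
    return cv2.projectPoints(Q,np.zeros(3),np.zeros(3),g['K'],g['D'])[0].reshape(-1,2)
def cloud(g):
    h,w=g['d'].shape;v,u=np.mgrid[:h,:w]
    r=ray(g,np.c_[u.ravel(),v.ravel()])*g['d'].reshape(-1,1)
    return (r@g['T'][:3,:3].T+g['T'][:3,3]).reshape(h,w,3)
def ortho(g,x0,x1,y0,y1,z,s):
    # rectified image on plane z: col=-y... row0=x1 ; s px/mm ; up=+x, left=+y
    W=int((y1-y0)*s);H=int((x1-x0)*s);r,c=np.mgrid[:H,:W]
    P=np.stack([x1-r/s,y1-c/s,np.full(r.shape,z)],-1).reshape(-1,3)
    p=proj(g,P).reshape(H,W,2).astype(np.float32)
    return cv2.remap(g['im'],p[...,0],p[...,1],cv2.INTER_LINEAR)
def save(n,im): cv2.imwrite('pics/'+n+'.png',cv2.cvtColor(im,cv2.COLOR_RGB2BGR))
E
python3 - <<'E'
from h import *
for n in('top','scene'):
    g=grab(n);save(n,g['im']);pickle.dump(g,open(n+'.pkl','wb'));print(n,g['T'].round(2).tolist(),g['K'][0,0],(g['d']>0).mean())
print(readout.get_obs())
E
```

```text
pics
top [[0.01, -1.0, 0.07, 423.92], [-1.0, -0.01, -0.0, 104.62], [0.0, -0.07, -1.0, 1277.77], [0.0, 0.0, 0.0, 1.0]] 462.646200913105 0.9958203125
scene [[-0.79, 0.42, -0.44, 1101.33], [0.61, 0.52, -0.59, 902.04], [-0.02, -0.74, -0.67, 995.37], [0.0, 0.0, 0.0, 1.0]] 578.5156631445521 0.99599609375
{'clock': 0.1, 'joint_positions': array([ 1.01052114e+00,  5.28391492e-01,  1.43377054e+00, -1.40153496e-05,
        1.18139433e+00, -1.78515005e-01]), 'qvel': array([-0.00055542, -0.0001895 , -0.00332109,  0.00264834, -0.00121179,
        0.00062325]), 'tau': array([ 7.19649361e-04, -4.40986490e+01, -1.77149892e+01,  6.35924237e-02,
        5.33604529e-02, -3.51650237e-05]), 'tool_pos': array([232.47666405, 579.44653718, 221.65940207]), 'tcp_rot': array([-5.95891923e-01, -3.08384996e+00,  2.88322669e-03]), 'contact_force': array([0.00073899, 0.65630149, 0.09315396]), 'moment': array([-0.02284598,  0.05026962, -0.06547409]), 'gripper_force': 0.0, 'opening': 87.31692226151614}
```

View pics/top.png

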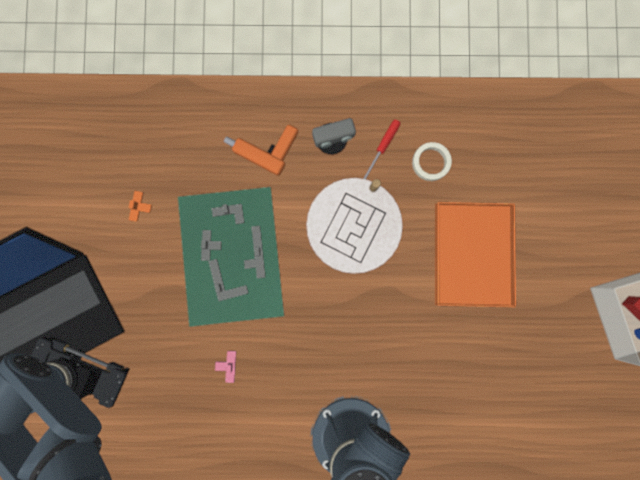

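View pics/scene.png

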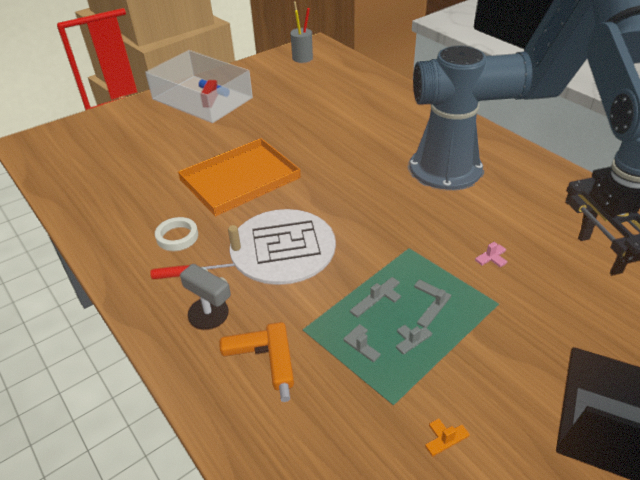

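The four plates lie on the mat: J (225,212), T (208,245), bar (257,250) and L (225,285). The disc is at (354,225), the crank at (375,185) and the tray at (476,255). Next I'll take coarse world positions.

```bash
cat >> h.py <<'E'
def go(x,y,z,yaw,grip=None):
    "prints the delta row from the present pose; yaw=tool x axis in world"
    o=readout.get_obs();M=R.from_rotvec(o['tcp_rot']).as_matrix()
    d=M.T@(np.array([x,y,z])-o['tool_pos'])/10;y0=np.arctan2(M[1,0],M[0,0])
    t=[(y0-yaw+k+np.pi/2)%np.pi-np.pi/2 for k in(0,)][0]
    print('pos',o['tool_pos'].round(1),'yaw',round(y0,3),'j6',o['joint_positions'][5].round(2),'-> xyz',d.round(2).tolist(),'twist',round(t,3),'rows',max(np.linalg.norm(d)/6.25,abs(t)/.187).round(1))
E
python3 - <<'E'
from h import *
g=pickle.load(open('top.pkl','rb'))
print('disc',plane(g,[[354.5,225.5]],30),'crank',plane(g,[[375,185]],100))
print('plates',plane(g,[[225,212],[208,245],[257,250],[225,285]],12).round())
print('mat',plane(g,[[180,195],[270,188],[283,316],[190,325]],4).round())
print('tray',plane(g,[[437,203],[515,204],[515,305],[437,304]],30).round())
print('scanner',plane(g,[[333,135]],100).round())
c=imaging.get_calibration('wrist');print(c)
go(480,60,380,np.pi)
go(520,270,400,np.pi)
E
```

```text
disc [[567.59243077  -5.9680759   30.        ]] crank [[664.83801068 -52.47667971 100.        ]]
plates [[604. 349.  12.]
 [513. 394.  12.]
 [500. 260.  12.]
 [404. 345.  12.]]
mat [[652. 477.   4.]
 [674. 227.   4.]
 [321. 187.   4.]
 [295. 440.   4.]]
tray [[ 631. -230.   30.]
 [ 629. -442.   30.]
 [ 357. -436.   30.]
 [ 358. -227.   30.]]
scanner [[795.  56. 100.]]
{'vertical_fov': 65.90620237189641, 'cx': 327.36829424900674, 'cy': 244.92013488298596, 'D': array([-0.04220192,  0.        ,  0.        ,  0.        ,  0.        ]), 'hand_eye': array([[-2.16900349e-04, -9.64057820e-01, -2.65692439e-01,
         7.29606595e+01],
       [ 9.99999862e-01, -8.17873538e-05, -5.19595445e-04,
        -1.54767263e+00],
       [ 4.79189771e-04, -2.65692515e-01,  9.64057705e-01,
        -1.60767701e+02],
       [ 0.00000000e+00,  0.00000000e+00,  0.00000000e+00,
         1.00000000e+00]])}
pos [232.5 579.4 221.7] yaw 2.76 j6 -0.18 -> xyz [-42.32, -39.01, -15.77] twist -0.382 rows 9.5
pos [232.5 579.4 221.7] yaw 2.76 j6 -0.18 -> xyz [-38.2, -18.04, -17.81] twist -0.382 rows 7.3
```

```bash
python3 -c "
from h import *
go(460,330,260,np.pi)"
```

```text
pos [232.5 579.4 221.7] yaw 2.76 j6 -0.18 -> xyz [-30.41, -14.68, -3.82] twist -0.382 rows 5.4
```

Emit:
{"api": "carry_out", "payload": {
  "deltas": [
    {"gripper": 8.7,"xyz": [-5,-2.4,-0.6],"twist": -0.06},
    {"gripper": 8.7,"xyz": [-10,-4.9,-1.3],"twist": -0.13},
    {"gripper": 8.7,"xyz": [-15,-7.3,-1.9],"twist": -0.19},
    {"gripper": 8.7,"xyz": [-20,-9.8,-2.5],"twist": -0.25},
    {"gripper": 8.7,"xyz": [-25,-12.2,-3.2],"twist": -0.32},
    {"gripper": 8.7,"xyz": [-30.4,-14.7,-3.8],"twist": -0.38},
    {"gripper": 8.7,"xyz": [-30.4,-14.7,-3.8],"twist": -0.38},
    {"gripper": 8.7,"xyz": [-30.4,-14.7,-3.8],"twist": -0.38},
    {"gripper": 8.7,"xyz": [-30.4,-14.7,-3.8],"twist": -0.38}
  ]
}}

```text
clock: 1.23
tool_pos: [458.8, 331.2, 260.1]
tcp_rot: [-0.0, -3.14, 0.0]
contact_force: [-0.7, -0.2, 0.4]
opening: 86.9
gripper_force: 0.0
```

```bash
python3 - <<'E'
from h import *
g=grab('wrist');pickle.dump(g,open('mat.pkl','wb'))
save('mat',ortho(g,280,690,140,530,12,1.5)[:, :])
go(490,0,260,np.pi)
E
```

```text
pos [458.8 331.3 260.2] yaw -3.141 j6 -1.14 -> xyz [-3.11, -33.13, 0.02] twist 0.0 rows 5.3
```

View pics/mat.png

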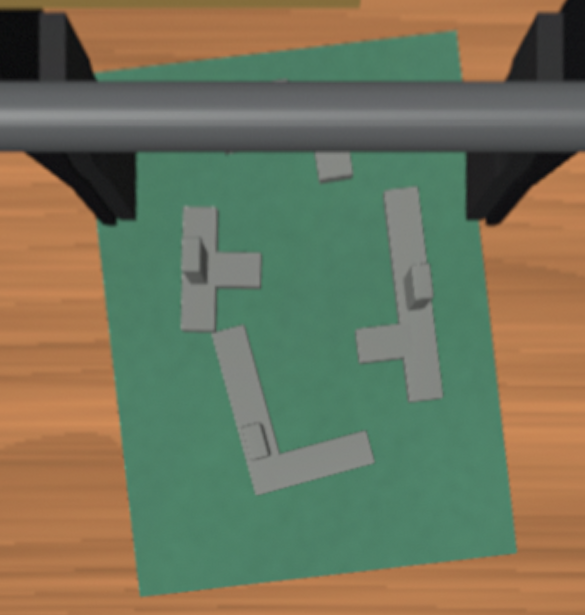

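The rectified mat view shows T (205,268), bar (410,290) and L (270,430) clearly at 1.5 px/mm. The gripper bar hides J. I'll shift forward to see J and the nest.

Emit:
{"api": "carry_out", "payload": {
  "deltas": [
    {"gripper": 8.7,"xyz": [-5,-4,0],"twist": 0},
    {"gripper": 8.7,"xyz": [-9,-9,0],"twist": 0},
    {"gripper": 8.7,"xyz": [-13.1,-14,0],"twist": 0},
    {"gripper": 8.7,"xyz": [-13.1,-18,0],"twist": 0},
    {"gripper": 8.7,"xyz": [-13.1,-18,0],"twist": 0},
    {"gripper": 8.7,"xyz": [-13.1,-18,0],"twist": 0},
    {"gripper": 8.7,"xyz": [-13.1,-18,0],"twist": 0}
  ]
}}

```text
clock: 2.15
tool_pos: [590.2, 151.9, 260.6]
tcp_rot: [0.001, -3.141, -0.001]
contact_force: [0.0, 0.0, 0.7]
opening: 87.2
gripper_force: 0.0
```

```bash
python3 - <<'E'
from h import *
g=grab('wrist');pickle.dump(g,open('tab.pkl','wb'))
save('tab',ortho(g,390,730,-170,430,30,1.3))
m=pickle.load(open('mat.pkl','rb'))
for nm,G in(('mat',m),('tab',g)):
    C=cloud(G);im=G['im'].astype(int)
    hsv=cv2.cvtColor(G['im'],cv2.COLOR_RGB2HSV)
    mask=(hsv[...,1]<40)&(C[...,2]>36)&(C[...,2]<47)&(G['d']>0)&(C[...,1]>170)
    n,l,s,c=cv2.connectedComponentsWithStats(mask.astype(np.uint8))
    for i in range(1,n):
        if s[i,4]>60:
            P=C[l==i];r=cv2.minAreaRect(P[:,:2].astype(np.float32));print(nm,s[i,4],r,np.median(P[:,2]))
    t=C[240:,:][(hsv[240:,:,1]>80)];print('mat z',np.percentile(t[:,2],[5,50,95]))
E
```

```text
mat 271 ((395.739990234375, 357.92559814453125), (21.947021484375, 12.012343406677246), 14.507040023803711) 40.65478782676627
mat 234 ((493.9936218261719, 254.3124237060547), (21.827539443969727, 12.052074432373047), 6.691156387329102) 40.35476091733909
mat 220 ((511.1479797363281, 397.6531677246094), (11.80413818359375, 21.780826568603516), 89.75562286376953) 40.236921281640775
mat z [ -2.50249554   1.30478225 357.58774801]
tab 356 ((396.0798034667969, 357.5955505371094), (21.811519622802734, 12.861385345458984), 15.171156883239746) 40.29602151405288
tab 290 ((494.96295166015625, 253.91851806640625), (21.239309310913086, 12.217644691467285), 6.023019313812256) 40.31088581161757
tab 287 ((511.970703125, 397.6346435546875), (13.860745429992676, 20.823165893554688), 89.59785461425781) 40.29593040828581
tab 243 ((609.251708984375, 341.3727722167969), (20.91343879699707, 12.364675521850586), 8.653316497802734) 40.24129443457559
mat z [ -2.61062098  -0.62195134 358.12567143]
```

View pics/tab.png

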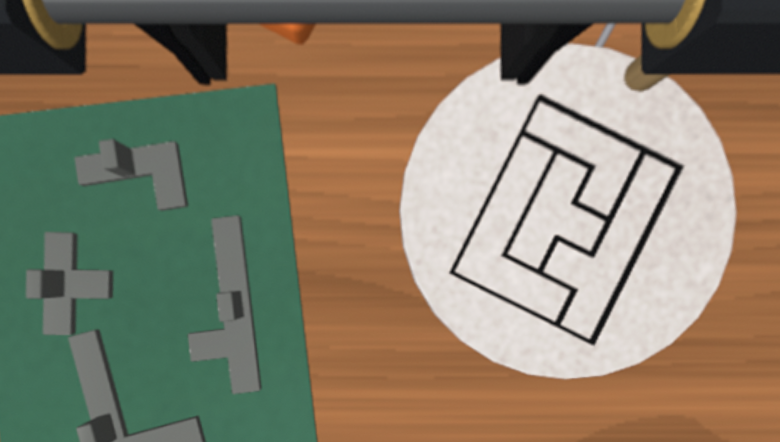

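The nest is 150×120. Its corners in the rectified view are A(540,96), B(682,167), C(595,342), D(452,272). On a 30 mm grid, the bar goes along the right edge, J along the top, L left and bottom, and T in the middle. All pocket x axes run along D→A, towards the crank. I'll take one closer look, centred on the nest.

```bash
python3 - <<'E'
from h import *
go(590,-15,230,2.68)
E
```

```text
pos [590.3 151.8 260.6] yaw -3.141 j6 -1.5 -> xyz [0.04, -16.68, 3.06] twist 0.462 rows 2.7
```

Emit:
{"api": "carry_out", "payload": {
  "deltas": [
    {"gripper": 8.7,"xyz": [0,-5,1],"twist": 0.15},
    {"gripper": 8.7,"xyz": [0,-10,2],"twist": 0.3},
    {"gripper": 8.7,"xyz": [0,-14,3],"twist": 0.46},
    {"gripper": 8.7,"xyz": [0,-16.7,3],"twist": 0.46},
    {"gripper": 8.7,"xyz": [0,-16.7,3],"twist": 0.46},
    {"gripper": 8.7,"xyz": [0,-16.7,3],"twist": 0.46},
    {"gripper": 8.7,"xyz": [0,-16.7,3],"twist": 0.46}
  ]
}}

```text
clock: 3.08
tool_pos: [590.5, -15.4, 230.7]
tcp_rot: [0.716, 3.059, 0.0]
contact_force: [0.2, 0.4, -0.6]
opening: 87.1
gripper_force: 0.0
```

```bash
cat > nest.py <<'E'
from h import *
g=grab('wrist');pickle.dump(g,open('nest.pkl','wb'))
s=3;o=ortho(g,440,720,-150,150,36,s)
save('nest',cv2.resize(o,None,fx=.6,fy=.6))
gray=cv2.cvtColor(o,cv2.COLOR_RGB2GRAY)
m=(gray<80).astype(np.uint8)
m[:int(.12*m.shape[0])]=0
n,l,st,c=cv2.connectedComponentsWithStats(m)
i=min((i for i in range(1,n) if st[i,4]>5000),key=lambda i:np.hypot(c[i,0]-455,c[i,1]-470))
print('bbox',st[i],c[i])
ct=max(cv2.findContours((l==i).astype(np.uint8),cv2.RETR_EXTERNAL,cv2.CHAIN_APPROX_NONE)[0],key=len).reshape(-1,2)
W=np.c_[720-ct[:,1]/s,150-ct[:,0]/s].astype(np.float32)
print('rect',cv2.minAreaRect(W),[ (p).round(1).tolist() for p in cv2.boxPoints(cv2.minAreaRect(W))])
C=cloud(g);hsv=cv2.cvtColor(g['im'],cv2.COLOR_RGB2HSV)
k=(C[...,2]>80)&(C[...,2]<104)&(np.hypot(C[...,0]-665,C[...,1]+52)<40)&(g['d']>0)
print('crank',k.sum(),C[k].mean(0) if k.any() else 0, np.percentile(C[k][:,2],[50,98]) if k.any() else 0)
k=(abs(C[...,2]-28)<5)&(hsv[...,1]<40)&(g['d']>0)&(np.hypot(C[...,0]-567,C[...,1]+6)<140)
print('disc',np.median(C[k][:,2]),cv2.minEnclosingCircle(C[k][:,:2].astype(np.float32)))
E
python3 nest.py
```

```text
bbox [  200   195   525   566 21098] [470.49573419 462.42402123]
rect ((560.8334350585938, -4.000007629394531), (121.19490051269531, 151.158203125), 63.43495178222656) [[466.1000061035156, -24.399999618530273], [601.2999877929688, -92.0], [655.5, 16.399999618530273], [520.2999877929688, 84.0]]
crank 72 [659.38762281 -52.84083716  84.23907848] [83.75866678 88.75031463]
disc 28.585806135938043 ((568.298583984375, -7.417938232421875), 129.5791778564453)
```

View pics/nest.png

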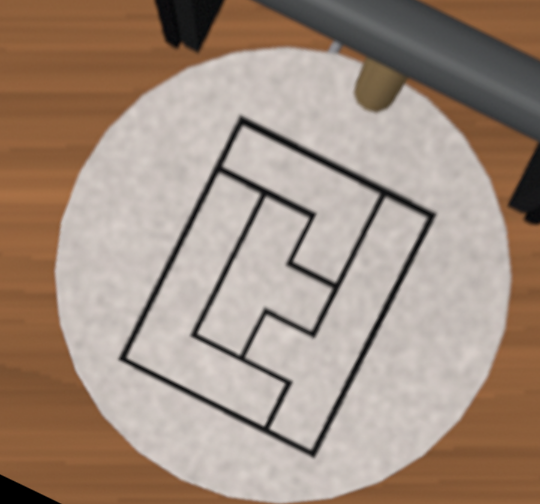

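Nest centre is (561,-3.9) with x axis at -26.57°, and the disc circle fit agrees. Elbow goes first.

```bash
cat > plan.py <<'E'
import sys
from h import *
D=np.radians
L=dict(elbow=(395.9,357.8,15),bar=(494.5,254.1,6.4),tee=(511.5,397.6,-.3),jay=(609.3,341.4,8.6))
P=dict(elbow=(547.6,53.1),bar=(540.9,-44.1),tee=(567.7,9.5),jay=(621.4,-17.3))
for a in sys.argv[1:]:
    k,n,z=a.split(',')
    if k=='L': x,y,w=L[n]; go(x,y,float(z),D(w+180))
    else: x,y=P[n]; go(x,y,float(z),D(153.43))
E
python3 plan.py L,elbow,90 L,elbow,15.5
```

```text
pos [590.5 -15.5 230.7] yaw 2.682 j6 -1.33 -> xyz [34.01, 24.81, 14.07] twist -0.722 rows 7.1
pos [590.5 -15.5 230.7] yaw 2.682 j6 -1.33 -> xyz [34.01, 24.81, 21.52] twist -0.722 rows 7.6
```

Emit:
{"api": "carry_out", "payload": {
  "deltas": [
    {"gripper": 5,"xyz": [5,3.7,2],"twist": -0.1},
    {"gripper": 5,"xyz": [10,7.3,4],"twist": -0.21},
    {"gripper": 5,"xyz": [15,11,6],"twist": -0.32},
    {"gripper": 5,"xyz": [20,14.6,8],"twist": -0.43},
    {"gripper": 5,"xyz": [25,18.3,10],"twist": -0.54},
    {"gripper": 5,"xyz": [30,22,12],"twist": -0.65},
    {"gripper": 5,"xyz": [34,24.8,14],"twist": -0.72},
    {"gripper": 5,"xyz": [34,24.8,14],"twist": -0.72},
    {"gripper": 5,"xyz": [34,24.8,14],"twist": -0.72},
    {"gripper": 5,"xyz": [34,24.8,14],"twist": -0.72}
  ]
}}

```text
clock: 4.38
tool_pos: [397.9, 356.0, 91.2]
tcp_rot: [-0.402, 3.114, 0.001]
contact_force: [0.7, -0.9, -0.4]
opening: 49.9
gripper_force: 0.0
```

```bash
python3 plan.py L,elbow,15.5; python3 - <<'E'
from h import *
g=grab('wrist');save('e1',g['im'])
C=cloud(g);m=(abs(C[...,2]-40.3)<3)&(np.hypot(C[...,0]-396,C[...,1]-358)<25)&(g['d']>0)
print(m.sum(),cv2.minAreaRect(C[m][:,:2].astype(np.float32)))
E
```

```text
pos [397.9 356.   91.2] yaw -2.885 j6 -1.31 -> xyz [0.16, 0.22, 7.57] twist -0.005 rows 1.2
694 ((394.94378662109375, 357.99005126953125), (21.714262008666992, 11.667745590209961), 14.571175575256348)
```

View pics/e1.png

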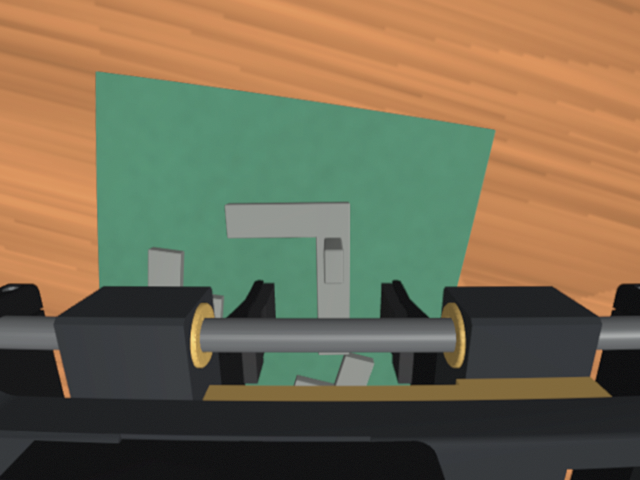

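The elbow lug (333,262) sits between the open fingers, so I'll descend, grip and lift.

Emit:
{"api": "carry_out", "payload": {
  "deltas": [
    {"gripper": 5,"xyz": [0.2,0.2,4],"twist": -0.005},
    {"gripper": 5,"xyz": [0.2,0.2,7.5],"twist": -0.005},
    {"gripper": 5,"xyz": [0.2,0.2,7.5],"twist": -0.005},
    {"gripper": 0.5,"xyz": [0.2,0.2,7.5],"twist": -0.005},
    {"gripper": 0.5,"xyz": [0.2,0.2,7.5],"twist": -0.005},
    {"gripper": 0.5,"xyz": [0.2,0.2,7.5],"twist": -0.005},
    {"gripper": 0.5,"xyz": [0.2,0.2,7.5],"twist": -0.005},
    {"gripper": 0.5,"xyz": [0.2,0.2,7.5],"twist": -0.005},
    {"gripper": 0.5,"xyz": [0.2,0.2,3],"twist": -0.005},
    {"gripper": 0.5,"xyz": [0.2,0.2,-2.5],"twist": -0.005},
    {"gripper": 0.5,"xyz": [0.2,0.2,-2.5],"twist": -0.005}
  ],
  "force": 30
}}

```text
clock: 5.8
tool_pos: [396.7, 359.7, 119.2]
tcp_rot: [-0.412, 3.106, 0.005]
contact_force: [0.7, 0.6, -0.8]
opening: 11.4
gripper_force: 30.0
```

```bash
python3 plan.py P,elbow,120 P,elbow,60
```

```text
pos [396.7 359.7 119.2] yaw -2.878 j6 -1.31 -> xyz [-6.58, -33.53, -0.1] twist 0.727 rows 5.5
pos [396.7 359.7 119.2] yaw -2.878 j6 -1.31 -> xyz [-6.53, -33.54, 5.9] twist 0.727 rows 5.5
```

Emit:
{"api": "carry_out", "payload": {
  "deltas": [
    {"gripper": 0.5,"xyz": [-1.2,-6,-0.3],"twist": 0.13},
    {"gripper": 0.5,"xyz": [-2.4,-12,-0.3],"twist": 0.26},
    {"gripper": 0.5,"xyz": [-3.6,-18,-0.3],"twist": 0.39},
    {"gripper": 0.5,"xyz": [-4.8,-24,-0.3],"twist": 0.52},
    {"gripper": 0.5,"xyz": [-6,-30,-0.3],"twist": 0.65},
    {"gripper": 0.5,"xyz": [-6.5,-33.5,0],"twist": 0.727},
    {"gripper": 0.5,"xyz": [-6.5,-33.5,3],"twist": 0.727},
    {"gripper": 0.5,"xyz": [-6.5,-33.5,5.4],"twist": 0.727},
    {"gripper": 0.5,"xyz": [-6.5,-33.5,5.4],"twist": 0.727},
    {"gripper": 0.5,"xyz": [-6.5,-33.5,5.4],"twist": 0.727},
    {"gripper": 0.5,"xyz": [-6.5,-33.5,5.4],"twist": 0.727}
  ]
}}

```text
clock: 7.18
tool_pos: [544.7, 51.6, 62.3]
tcp_rot: [0.721, 3.056, 0.0]
contact_force: [0.4, -0.8, -1.8]
opening: 11.9
gripper_force: 30.0
```

```bash
python3 plan.py P,elbow,42; python3 - <<'E'
from h import *
g=grab('wrist');save('e2',g['im'])
o=readout.get_obs();M=R.from_rotvec(o['tcp_rot']).as_matrix()
C=cloud(g);Q=(C-o['tool_pos'])@M   # tool coords
m=(g['d']>0)&(abs(Q[...,2]+25)<4)&(abs(Q[...,0])<30)&(abs(Q[...,1])<7.5)
print(m.sum(),Q[m].mean(0),np.ptp(Q[m][:,0]),np.percentile(Q[m][:,0],[1,99]),np.percentile(Q[m][:,1],[1,99]))
E
```

```text
pos [544.7  51.6  62.3] yaw 2.678 j6 -1.22 -> xyz [-0.19, 0.26, 2.03] twist 0.0 rows 0.3
534 [  6.18529371  -0.46685417 -24.12102187] 22.780919725652787 [-12.22509901  10.18327522] [-7.46592865  7.18059875]
```

View pics/e2.png

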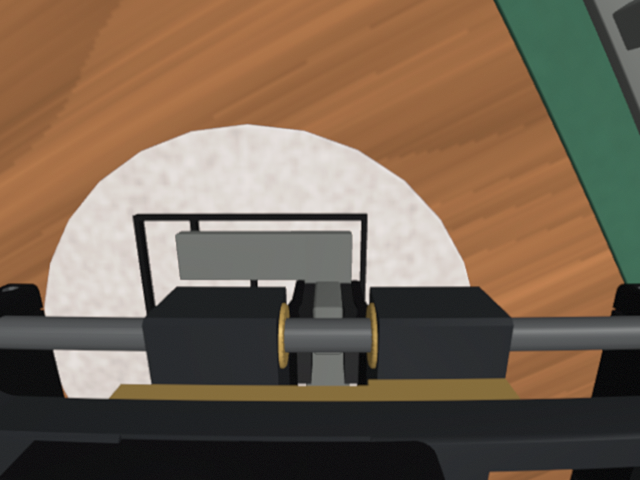

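The plate's short leg (177–352, 232–280) hangs over its pocket, whose outer rib corners are (135,214) and (367,214). I'll measure the offset by casting both onto their planes.

```bash
cat > off.py <<'E'
from h import *
g=grab('wrist');o=readout.get_obs();M=R.from_rotvec(o['tcp_rot']).as_matrix()
zb=-1.6
def tool(uv,z): return ((plane(g,uv,z+zb)-o['tool_pos'])@M)[:,:2]
z=o['tool_pos'][2]
# held plate: grey mask, lower-leg outer edges at plate top height z-11+8
hsv=cv2.cvtColor(g['im'],cv2.COLOR_RGB2HSV);C=cloud(g)
Q=(C-o['tool_pos'])@M
m=(g['d']>0)&(abs(Q[...,2]-3)<4)&(Q[...,0]>8)&(Q[...,0]<60)&(abs(Q[...,1])<90)&(np.mgrid[:480,:640][0]<282)
r=Q[m];print('plate top pts',m.sum(),'z',np.median(r[:,2]),'x',np.percentile(r[:,0],[.5,99.5]),'y',np.percentile(r[:,1],[.5,99.5]))
e=[]
for yy in(-60,-40,-20,0):
    s=r[abs(r[:,1]-yy)<3];e.append(np.percentile(s[:,0],99))
print('x edge vs y',np.round(e,1))
E
python3 off.py; python3 - <<'E'
from h import *
# expected rib corners (outer) in tool frame if tool were at pocket: report true image rib corners vs nest estimate
g=grab('wrist')
print('rib outer corners seen',plane(g,[[135,214],[367,214]],36-1.6).round(1).tolist())
n=np.array([561,-3.9]);u=np.array([.8944,-.4473]);v=np.array([.4473,.8944])
print('expected',[(n-76.5*u+s*61.5*v).round(1).tolist() for s in(-1,1)],[(n-75*u+s*60*v).round(1).tolist() for s in(-1,1)])
E
```

```text
plate top pts 8254 z 5.398042732348669 x [ 9.43101985 32.63059864] y [-72.28247984   9.46268011]
x edge vs y [32.5 32.5 32.6 32.6]
rib outer corners seen [[465.4, -23.1, 34.4], [519.7, 85.2, 34.4]]
expected [[465.1, -24.7], [520.1, 85.3]] [[467.1, -24.0], [520.8, 83.3]]
```

The held plate is square. In the camera frame it sits at (-1.4,-1.4) mm relative to the TCP, so I'll correct for that and insert.

Emit:
{"api": "carry_out", "payload": {
  "deltas": [
    {"gripper": 0.5,"xyz": [-0.05,0.4,0],"twist": 0},
    {"gripper": 0.5,"xyz": [-0.05,0.4,0.7],"twist": 0},
    {"gripper": 0.5,"xyz": [-0.05,0.4,1.4],"twist": 0},
    {"gripper": 0.5,"xyz": [-0.05,0.4,2.0],"twist": 0},
    {"gripper": 0.5,"xyz": [-0.05,0.4,2.0],"twist": 0},
    {"gripper": 0.5,"xyz": [-0.05,0.4,2.0],"twist": 0}
  ]
}}

```text
clock: 8.07
tool_pos: [546.2, 54.8, 41.6]
tcp_rot: [-0.722, -3.057, 0.0]
contact_force: [-1.0, 0.1, 3.9]
opening: 11.8
gripper_force: 30.0
```

```bash
python3 off.py;python3 plan.py P,elbow,42
```

```text
plate top pts 9379 z 5.194688412099162 x [ 9.49717394 37.1602694 ] y [-84.39762634  14.79390363]
x edge vs y [36.7 37.  36.8 36.7]
pos [546.2  54.8  41.6] yaw 2.678 j6 -1.21 -> xyz [-0.2, -0.09, -0.04] twist -0.0 rows 0.0
```

Light contact at z = 41.6 means it's on the floor. I'll release and lift.

Emit:
{"api": "carry_out", "payload": {
  "deltas": [
    {"gripper": 3,"xyz": [0,0,0],"twist": 0},
    {"gripper": 3,"xyz": [0,0,0],"twist": 0},
    {"gripper": 3,"xyz": [0,0,0],"twist": 0},
    {"gripper": 4,"xyz": [0,0,-4],"twist": 0},
    {"gripper": 5,"xyz": [0,0,-9],"twist": 0},
    {"gripper": 5,"xyz": [0,0,-14],"twist": 0},
    {"gripper": 5,"xyz": [0,0,-14],"twist": 0},
    {"gripper": 5,"xyz": [0,0,-14],"twist": 0}
  ]
}}

```text
clock: 9.12
tool_pos: [545.8, 54.9, 181.2]
tcp_rot: [-0.722, -3.057, 0.0]
contact_force: [-0.0, -0.3, -0.2]
opening: 49.8
gripper_force: 0.0
```

```bash
cat > chk.py <<'E'
from h import *
g=grab('wrist');C=cloud(g);n=np.array([561,-3.9]);u=np.array([.8944,-.4473]);v=np.array([.4473,.8944])
hsv=cv2.cvtColor(g['im'],cv2.COLOR_RGB2HSV)
G=(hsv[...,1]<45)&(g['d']>0)
def lugs(zlo,zhi,tag):
    k,l,s,c=cv2.connectedComponentsWithStats((G&(C[...,2]>zlo)&(C[...,2]<zhi)).astype(np.uint8))
    for i in range(1,k):
        P=C[l==i]
        if s[i,4]<60: continue
        r=cv2.minAreaRect(P[:,:2].astype(np.float32))
        if max(r[1])>30 or max(r[1])<15: continue
        ang=r[2] if r[1][0]>r[1][1] else r[2]-90
        p=np.array(r[0]);print(tag,s[i,4],'xy',p.round(1),'ang',round(ang,1),'size',np.round(r[1],1),'z',np.median(P[:,2]).round(1),'nest uv',((p-n)@u).round(1),((p-n)@v).round(1))
lugs(61,71,'nest');lugs(36,46,'mat')
print('want elbow -37.5,45 bar 0,-45 tee 0,15 jay 60,15')
E
python3 chk.py; python3 plan.py L,bar,100
```

```text
nest 457 xy [546.2  52.8] ang -26.7 size [11.7 21.8] z 66.3 nest uv -38.6 44.1
mat 532 xy [494.9 253.4] ang 5.4 size [22.1 12.9] z 40.3 nest uv -174.2 200.6
want elbow -37.5,45 bar 0,-45 tee 0,15 jay 60,15
pos [545.3  54.9 180.4] yaw 2.678 j6 -1.21 -> xyz [13.43, 15.55, 8.06] twist -0.576 rows 3.5
```

Elbow is home: lug top at 66.3 against the expected 66.4. Bar next.

Emit:
{"api": "carry_out", "payload": {
  "deltas": [
    {"gripper": 5,"xyz": [3.5,4,2],"twist": -0.15},
    {"gripper": 5,"xyz": [7,8,4],"twist": -0.3},
    {"gripper": 5,"xyz": [10.5,12,6],"twist": -0.45},
    {"gripper": 5,"xyz": [13.4,15.6,8],"twist": -0.576},
    {"gripper": 5,"xyz": [13.4,15.6,8],"twist": -0.576},
    {"gripper": 5,"xyz": [13.4,15.6,8],"twist": -0.576},
    {"gripper": 5,"xyz": [13.4,15.6,12],"twist": -0.576},
    {"gripper": 5,"xyz": [13.4,15.6,14.5],"twist": -0.576},
    {"gripper": 5,"xyz": [13.4,15.6,14.5],"twist": -0.576}
  ]
}}

```text
clock: 10.3
tool_pos: [495.6, 252.4, 35.1]
tcp_rot: [0.172, -3.133, 0.002]
contact_force: [-0.7, -0.6, -0.2]
opening: 49.9
gripper_force: 0.0
```

```bash
python3 plan.py L,bar,15.5; python3 chk.py
```

```text
pos [495.6 252.4  35.1] yaw -3.032 j6 -1.41 -> xyz [0.08, 0.19, 1.96] twist -0.002 rows 0.3
mat 259 xy [493.2 224.6] ang 32.6 size [19.1  7. ] z 40.9 nest uv -162.8 174.1
mat 242 xy [487.4 276.5] ang -19.4 size [ 6.8 18.8] z 41.2 nest uv -191.2 217.9
mat 903 xy [491.5 254. ] ang 6.2 size [16.5 11.6] z 40.4 nest uv -177.5 199.6
want elbow -37.5,45 bar 0,-45 tee 0,15 jay 60,15
```

Emit:
{"api": "carry_out", "payload": {
  "deltas": [
    {"gripper": 5,"xyz": [0.1,0.1,1.95],"twist": 0},
    {"gripper": 5,"xyz": [0.1,0.1,1.95],"twist": 0},
    {"gripper": 0.5,"xyz": [0.1,0.1,1.95],"twist": 0},
    {"gripper": 0.5,"xyz": [0.1,0.1,1.95],"twist": 0},
    {"gripper": 0.5,"xyz": [0.1,0.1,1.95],"twist": 0},
    {"gripper": 0.5,"xyz": [0.1,0.1,1.95],"twist": 0},
    {"gripper": 0.5,"xyz": [0.1,0.1,1.95],"twist": 0},
    {"gripper": 0.5,"xyz": [0.1,0.1,-3],"twist": 0},
    {"gripper": 0.5,"xyz": [0.1,0.1,-8],"twist": 0},
    {"gripper": 0.5,"xyz": [0.1,0.1,-8.5],"twist": 0}
  ]
}}

```text
clock: 11.6
tool_pos: [497.6, 255.9, 124.9]
tcp_rot: [-0.176, 3.129, 0.003]
contact_force: [0.2, -0.2, -0.8]
opening: 11.7
gripper_force: 30.0
```

```bash
python3 plan.py P,bar,120
```

```text
pos [497.6 255.9 124.9] yaw -3.029 j6 -1.41 -> xyz [-0.94, -30.3, 0.46] twist 0.576 rows 4.9
```

Emit:
{"api": "carry_out", "payload": {
  "deltas": [
    {"gripper": 0.5,"xyz": [-0.2,-6,0],"twist": 0.12},
    {"gripper": 0.5,"xyz": [-0.4,-12,0],"twist": 0.24},
    {"gripper": 0.5,"xyz": [-0.6,-18,0],"twist": 0.36},
    {"gripper": 0.5,"xyz": [-0.8,-24,0],"twist": 0.48},
    {"gripper": 0.5,"xyz": [-0.9,-30.2,0.3],"twist": 0.576},
    {"gripper": 0.5,"xyz": [-0.9,-30.2,0.5],"twist": 0.576},
    {"gripper": 0.5,"xyz": [-0.9,-30.2,0.5],"twist": 0.576},
    {"gripper": 0.5,"xyz": [-0.9,-30.2,3.5],"twist": 0.576},
    {"gripper": 0.5,"xyz": [-0.9,-30.2,6],"twist": 0.576},
    {"gripper": 0.5,"xyz": [-0.9,-30.2,6],"twist": 0.576},
    {"gripper": 0.5,"xyz": [-0.9,-30.2,6],"twist": 0.576}
  ]
}}

```text
clock: 12.98
tool_pos: [538.0, -42.8, 61.9]
tcp_rot: [0.719, 3.058, 0.0]
contact_force: [0.1, -0.4, 0.1]
opening: 11.7
gripper_force: 30.0
```

```bash
cat > off.py <<'E'
from h import *
g=grab('wrist');o=readout.get_obs();M=R.from_rotvec(o['tcp_rot']).as_matrix()
Q=(cloud(g)-o['tool_pos'])@M
hsv=cv2.cvtColor(g['im'],cv2.COLOR_RGB2HSV)
m=(g['d']>0)&(abs(Q[...,2]-5)<3.5)&(Q[...,0]>10)&(Q[...,0]<90)&(abs(Q[...,1])<90)&(hsv[...,2]<190)
n,l,s,c=cv2.connectedComponentsWithStats(m.astype(np.uint8))
i=1+np.argmax(s[1:,4]);r=Q[l==i]
print('pts',len(r),'z',np.median(r[:,2]),'x max',np.percentile(r[:,0],99.7),'y',np.percentile(r[:,1],[.3,99.7]))
for x in range(16,90,8):
    s=r[abs(r[:,0]-x)<3]
    if len(s)>30: print('x',x,'y',np.percentile(s[:,1],[1,99]).round(1))
E
python3 off.py; python3 plan.py P,bar,42
```

```text
pts 9538 z 7.062859264374283 x max 71.33155888155854 y [-12.81490949  39.59207095]
x 16 y [-12.6   9.8]
x 24 y [-12.1  39.2]
x 32 y [-12.4  39.2]
x 40 y [-12.3  39.1]
x 48 y [-12.6   9.7]
x 56 y [-12.9   9.5]
x 64 y [-12.8   9.9]
x 72 y [-12.7   9.8]
pos [538.4 -43.2  62.4] yaw 2.679 j6 -1.4 -> xyz [-0.26, 0.03, 2.04] twist 0.001 rows 0.3
```

```bash
cat >> off.py <<'E'
A=np.c_[r[:,:2],np.ones(len(r))];w=np.linalg.lstsq(A,r[:,2],rcond=None)[0];print('tilt dz/dx,dz/dy,z0',w.round(3))
E
python3 off.py
```

```text
pts 9577 z 6.86822561137642 x max 71.08249238517838 y [-12.84694155  39.67997693]
x 16 y [-12.6  34.5]
x 24 y [-12.1  39.3]
x 32 y [-12.4  39.4]
x 40 y [-12.4  39. ]
x 48 y [-12.6   9.7]
x 56 y [-12.9   9.6]
x 64 y [-12.8   9.9]
x 72 y [-12.6   9.8]
tilt dz/dx,dz/dy,z0 [2.000e-03 4.000e-03 6.741e+00]
```

Emit:
{"api": "carry_out", "payload": {
  "deltas": [
    {"gripper": 0.5,"xyz": [-0.23,0.17,0],"twist": 0},
    {"gripper": 0.5,"xyz": [-0.23,0.17,0.7],"twist": 0},
    {"gripper": 0.5,"xyz": [-0.23,0.17,1.4],"twist": 0},
    {"gripper": 0.5,"xyz": [-0.23,0.17,1.95],"twist": 0},
    {"gripper": 0.5,"xyz": [-0.23,0.17,1.95],"twist": 0},
    {"gripper": 0.5,"xyz": [-0.23,0.17,1.95],"twist": 0}
  ]
}}

```text
clock: 13.82
tool_pos: [540.5, -43.5, 42.9]
tcp_rot: [-0.722, -3.057, 0.0]
contact_force: [-2.2, 0.3, 9.2]
opening: 12.1
gripper_force: 30.0
```

Emit:
{"api": "carry_out", "payload": {
  "deltas": [
    {"gripper": 3,"xyz": [0,0,0],"twist": 0},
    {"gripper": 3,"xyz": [0,0,0],"twist": 0},
    {"gripper": 3,"xyz": [0,0,0],"twist": 0},
    {"gripper": 4,"xyz": [0,0,-4],"twist": 0},
    {"gripper": 5,"xyz": [0,0,-9],"twist": 0},
    {"gripper": 5,"xyz": [0,0,-14],"twist": 0},
    {"gripper": 5,"xyz": [0,0,-14],"twist": 0},
    {"gripper": 5,"xyz": [0,0,-14],"twist": 0}
  ]
}}

```text
clock: 14.82
tool_pos: [540.2, -43.3, 181.6]
tcp_rot: [-0.722, -3.056, -0.0]
contact_force: [-1.1, -0.1, -0.1]
opening: 49.7
gripper_force: 0.0
```

```bash
python3 chk.py;  python3 plan.py L,tee,100
```

```text
nest 525 xy [546.6  54.9] ang -26.1 size [12.8 22.4] z 66.4 nest uv -39.2 46.2
nest 446 xy [539.4 -44.7] ang -26.9 size [11.7 21.8] z 66.4 nest uv -1.1 -46.1
want elbow -37.5,45 bar 0,-45 tee 0,15 jay 60,15
pos [539.7 -43.1 180.8] yaw 2.678 j6 -1.39 -> xyz [22.21, 38.16, 8.13] twist -0.459 rows 7.2
```

Bar is home too. Tee next.

Emit:
{"api": "carry_out", "payload": {
  "deltas": [
    {"gripper": 5,"xyz": [3.2,5.4,1],"twist": -0.07},
    {"gripper": 5,"xyz": [6.4,10.8,2],"twist": -0.14},
    {"gripper": 5,"xyz": [9.6,16.3,3],"twist": -0.21},
    {"gripper": 5,"xyz": [12.8,21.8,4.5],"twist": -0.28},
    {"gripper": 5,"xyz": [16,27.2,6],"twist": -0.35},
    {"gripper": 5,"xyz": [19.2,32.7,7],"twist": -0.42},
    {"gripper": 5,"xyz": [22.2,38.2,8.1],"twist": -0.459},
    {"gripper": 5,"xyz": [22.2,38.2,8.1],"twist": -0.459},
    {"gripper": 5,"xyz": [22.2,38.2,8.1],"twist": -0.459},
    {"gripper": 5,"xyz": [22.2,38.2,8.1],"twist": -0.459}
  ]
}}

```text
clock: 16.12
tool_pos: [513.0, 395.6, 100.4]
tcp_rot: [-0.01, -3.14, 0.002]
contact_force: [0.4, -0.0, 0.6]
opening: 50.0
gripper_force: 0.0
```

```bash
python3 chk.py;  python3 plan.py L,tee,15.5
```

```text
mat 646 xy [511.4 398.3] ang -0.4 size [11.4 22.1] z 40.4 nest uv -224.2 337.5
want elbow -37.5,45 bar 0,-45 tee 0,15 jay 60,15
pos [513.3 395.5 100.8] yaw 3.135 j6 -1.08 -> xyz [0.18, 0.21, 8.53] twist -0.002 rows 1.4
```

Emit:
{"api": "carry_out", "payload": {
  "deltas": [
    {"gripper": 5,"xyz": [0.2,0.2,5],"twist": 0},
    {"gripper": 5,"xyz": [0.2,0.2,8.5],"twist": 0},
    {"gripper": 5,"xyz": [0.2,0.2,8.5],"twist": 0},
    {"gripper": 5,"xyz": [0.2,0.2,8.5],"twist": 0},
    {"gripper": 0.5,"xyz": [0.2,0.2,8.5],"twist": 0},
    {"gripper": 0.5,"xyz": [0.2,0.2,8.5],"twist": 0},
    {"gripper": 0.5,"xyz": [0.2,0.2,8.5],"twist": 0},
    {"gripper": 0.5,"xyz": [0.2,0.2,8.5],"twist": 0},
    {"gripper": 0.5,"xyz": [0.2,0.2,8.5],"twist": 0},
    {"gripper": 0.5,"xyz": [0.2,0.2,4],"twist": 0},
    {"gripper": 0.5,"xyz": [0.2,0.2,-2],"twist": 0},
    {"gripper": 0.5,"xyz": [0.2,0.2,-2],"twist": 0}
  ]
}}

```text
clock: 17.68
tool_pos: [514.6, 401.6, 126.5]
tcp_rot: [0.007, 3.131, 0.009]
contact_force: [0.1, 0.1, -0.5]
opening: 11.9
gripper_force: 30.0
```

```bash
python3 plan.py P,tee,120
```

```text
pos [514.6 401.6 126.5] yaw 3.137 j6 -1.07 -> xyz [-5.48, -39.19, 0.48] twist 0.459 rows 6.3
```

Emit:
{"api": "carry_out", "payload": {
  "deltas": [
    {"gripper": 0.5,"xyz": [-0.9,-6,0],"twist": 0.08},
    {"gripper": 0.5,"xyz": [-1.8,-12,0],"twist": 0.16},
    {"gripper": 0.5,"xyz": [-2.7,-18,0],"twist": 0.24},
    {"gripper": 0.5,"xyz": [-3.6,-24,0],"twist": 0.32},
    {"gripper": 0.5,"xyz": [-4.4,-30,0],"twist": 0.4},
    {"gripper": 0.5,"xyz": [-5.2,-36,0],"twist": 0.459},
    {"gripper": 0.5,"xyz": [-5.5,-39.1,0],"twist": 0.459},
    {"gripper": 0.5,"xyz": [-5.5,-39.1,0.5],"twist": 0.459},
    {"gripper": 0.5,"xyz": [-5.5,-39.1,3],"twist": 0.459},
    {"gripper": 0.5,"xyz": [-5.5,-39.1,5.4],"twist": 0.459},
    {"gripper": 0.5,"xyz": [-5.5,-39.1,5.4],"twist": 0.459},
    {"gripper": 0.5,"xyz": [-5.5,-39.1,5.4],"twist": 0.459}
  ]
}}

```text
clock: 19.18
tool_pos: [564.2, 9.1, 67.1]
tcp_rot: [-0.72, -3.058, -0.0]
contact_force: [0.6, -0.1, -0.8]
opening: 11.6
gripper_force: 30.0
```

```bash
python3 off.py; python3 plan.py P,tee,42
```

```text
pts 3320 z 6.030329019678666 x max 40.710644235916 y [-40.93805965   9.81453114]
x 16 y [-12.7   9.6]
x 24 y [-12.6   9.5]
x 32 y [-13.    9.7]
x 40 y [-12.9   9.6]
tilt dz/dx,dz/dy,z0 [ 4.000e-03 -1.300e-02  5.872e+00]
pos [564.6   8.9  67.6] yaw 2.679 j6 -1.29 -> xyz [-0.25, 0.19, 2.56] twist 0.001 rows 0.4
```

Emit:
{"api": "carry_out", "payload": {
  "deltas": [
    {"gripper": 0.5,"xyz": [-0.2,0.34,0],"twist": 0},
    {"gripper": 0.5,"xyz": [-0.2,0.34,0.8],"twist": 0},
    {"gripper": 0.5,"xyz": [-0.2,0.34,1.6],"twist": 0},
    {"gripper": 0.5,"xyz": [-0.2,0.34,2.2],"twist": 0},
    {"gripper": 0.5,"xyz": [-0.2,0.34,2.5],"twist": 0},
    {"gripper": 0.5,"xyz": [-0.2,0.34,2.5],"twist": 0},
    {"gripper": 0.5,"xyz": [-0.2,0.34,2.5],"twist": 0}
  ]
}}

```text
clock: 20.1
tool_pos: [567.3, 10.4, 42.1]
tcp_rot: [-0.722, -3.057, 0.0]
contact_force: [-0.6, -0.7, 1.5]
opening: 11.7
gripper_force: 30.0
```

Emit:
{"api": "carry_out", "payload": {
  "deltas": [
    {"gripper": 3,"xyz": [0,0,0],"twist": 0},
    {"gripper": 3,"xyz": [0,0,0],"twist": 0},
    {"gripper": 3,"xyz": [0,0,0],"twist": 0},
    {"gripper": 3.5,"xyz": [0,0,-4],"twist": 0},
    {"gripper": 5,"xyz": [0,0,-9],"twist": 0},
    {"gripper": 5,"xyz": [0,0,-14],"twist": 0},
    {"gripper": 5,"xyz": [0,0,-14],"twist": 0},
    {"gripper": 5,"xyz": [0,0,-14],"twist": 0}
  ]
}}

```text
clock: 21.1
tool_pos: [567.0, 10.5, 181.8]
tcp_rot: [-0.722, -3.057, 0.0]
contact_force: [-0.8, -0.2, -0.3]
opening: 49.8
gripper_force: 0.0
```

```bash
python3 chk.py;  python3 plan.py L,jay,100
```

```text
nest 482 xy [546.5  55.4] ang -26.4 size [12.2 21.6] z 66.5 nest uv -39.5 46.6
nest 456 xy [539.4 -44.8] ang -26.5 size [12.3 21.6] z 66.3 nest uv -1.0 -46.2
nest 454 xy [567.6   8.4] ang -26.5 size [11.7 22. ] z 66.3 nest uv 0.4 13.9
want elbow -37.5,45 bar 0,-45 tee 0,15 jay 60,15
pos [566.4  10.6 180.9] yaw 2.678 j6 -1.29 -> xyz [10.94, 31.51, 8.1] twist -0.614 rows 5.5
```

Emit:
{"api": "carry_out", "payload": {
  "deltas": [
    {"gripper": 5,"xyz": [2,5.5,1],"twist": -0.12},
    {"gripper": 5,"xyz": [4,11,2],"twist": -0.24},
    {"gripper": 5,"xyz": [6,16.5,3.5],"twist": -0.36},
    {"gripper": 5,"xyz": [8,22,5],"twist": -0.48},
    {"gripper": 5,"xyz": [10,27.5,6.5],"twist": -0.614},
    {"gripper": 5,"xyz": [10.9,31.5,8.1],"twist": -0.614},
    {"gripper": 5,"xyz": [10.9,31.5,8.1],"twist": -0.614},
    {"gripper": 5,"xyz": [10.9,31.5,8.1],"twist": -0.614},
    {"gripper": 5,"xyz": [10.9,31.5,8.1],"twist": -0.614}
  ]
}}

```text
clock: 22.28
tool_pos: [610.9, 339.3, 100.9]
tcp_rot: [0.233, -3.132, 0.001]
contact_force: [1.3, -0.2, -0.1]
opening: 50.0
gripper_force: 0.0
```

```bash
python3 chk.py;  python3 plan.py L,jay,15.5
```

```text
mat 637 xy [608.9 341.9] ang 8.9 size [21.9 11.4] z 40.4 nest uv -111.8 330.7
want elbow -37.5,45 bar 0,-45 tee 0,15 jay 60,15
pos [611.2 339.3 101.3] yaw -2.993 j6 -1.37 -> xyz [0.15, 0.23, 8.58] twist -0.002 rows 1.4
```

Emit:
{"api": "carry_out", "payload": {
  "deltas": [
    {"gripper": 5,"xyz": [0.2,0.2,5],"twist": 0},
    {"gripper": 5,"xyz": [0.2,0.2,8.5],"twist": 0},
    {"gripper": 5,"xyz": [0.2,0.2,8.5],"twist": 0},
    {"gripper": 5,"xyz": [0.2,0.2,8.5],"twist": 0},
    {"gripper": 0.5,"xyz": [0.2,0.2,8.5],"twist": 0},
    {"gripper": 0.5,"xyz": [0.2,0.2,8.5],"twist": 0},
    {"gripper": 0.5,"xyz": [0.2,0.2,8.5],"twist": 0},
    {"gripper": 0.5,"xyz": [0.2,0.2,8.5],"twist": 0},
    {"gripper": 0.5,"xyz": [0.2,0.2,8.5],"twist": 0},
    {"gripper": 0.5,"xyz": [0.2,0.2,4],"twist": 0},
    {"gripper": 0.5,"xyz": [0.2,0.2,-2],"twist": 0},
    {"gripper": 0.5,"xyz": [0.2,0.2,-2],"twist": 0}
  ]
}}

```text
clock: 23.82
tool_pos: [612.8, 344.2, 127.2]
tcp_rot: [-0.235, 3.121, 0.005]
contact_force: [0.3, 0.7, -1.2]
opening: 11.9
gripper_force: 30.0
```

```bash
python3 plan.py P,jay,125
```

```text
pos [612.8 344.2 127.2] yaw -2.991 j6 -1.37 -> xyz [4.56, -35.88, 0.07] twist 0.614 rows 5.8
```

Emit:
{"api": "carry_out", "payload": {
  "deltas": [
    {"gripper": 0.5,"xyz": [0.8,-6,0],"twist": 0.12},
    {"gripper": 0.5,"xyz": [1.5,-12,0],"twist": 0.24},
    {"gripper": 0.5,"xyz": [2.3,-18,0],"twist": 0.36},
    {"gripper": 0.5,"xyz": [3,-24,0],"twist": 0.48},
    {"gripper": 0.5,"xyz": [3.8,-30,0],"twist": 0.6},
    {"gripper": 0.5,"xyz": [4.5,-35.8,0],"twist": 0.614},
    {"gripper": 0.5,"xyz": [4.5,-35.8,0],"twist": 0.614},
    {"gripper": 0.5,"xyz": [4.5,-35.8,0.5],"twist": 0.614},
    {"gripper": 0.5,"xyz": [4.5,-35.8,3],"twist": 0.614},
    {"gripper": 0.5,"xyz": [4.5,-35.8,5.8],"twist": 0.614},
    {"gripper": 0.5,"xyz": [4.5,-35.8,5.8],"twist": 0.614},
    {"gripper": 0.5,"xyz": [4.5,-35.8,5.8],"twist": 0.614}
  ]
}}

```text
clock: 25.32
tool_pos: [618.0, -16.9, 63.3]
tcp_rot: [0.719, 3.058, 0.0]
contact_force: [-0.1, 0.6, -0.8]
opening: 11.6
gripper_force: 30.0
```

```bash
python3 off.py; python3 plan.py P,jay,42
```

```text
pts 3513 z 6.040862108797483 x max 40.746337821866696 y [-43.00195479  37.23456889]
x 16 y [-42.8 -20.3]
x 24 y [-42.8 -20.1]
x 32 y [-42.8 -20.3]
x 40 y [-42.5 -20.2]
tilt dz/dx,dz/dy,z0 [3.000e-03 6.000e-03 6.144e+00]
pos [618.5 -17.3  63.8] yaw 2.679 j6 -1.32 -> xyz [-0.26, 0.13, 2.18] twist 0.001 rows 0.4
```

Emit:
{"api": "carry_out", "payload": {
  "deltas": [
    {"gripper": 0.5,"xyz": [-0.2,0.28,0],"twist": 0},
    {"gripper": 0.5,"xyz": [-0.2,0.28,0.7],"twist": 0},
    {"gripper": 0.5,"xyz": [-0.2,0.28,1.4],"twist": 0},
    {"gripper": 0.5,"xyz": [-0.2,0.28,1.9],"twist": 0},
    {"gripper": 0.5,"xyz": [-0.2,0.28,2.12],"twist": 0},
    {"gripper": 0.5,"xyz": [-0.2,0.28,2.12],"twist": 0},
    {"gripper": 0.5,"xyz": [-0.2,0.28,2.12],"twist": 0}
  ]
}}

```text
clock: 26.25
tool_pos: [620.4, -16.5, 42.0]
tcp_rot: [-0.722, -3.057, 0.0]
contact_force: [-0.9, -0.6, 2.9]
opening: 11.6
gripper_force: 30.0
```

Emit:
{"api": "carry_out", "payload": {
  "deltas": [
    {"gripper": 3,"xyz": [0,0,0],"twist": 0},
    {"gripper": 3,"xyz": [0,0,0],"twist": 0},
    {"gripper": 3,"xyz": [0,0,0],"twist": 0},
    {"gripper": 3.5,"xyz": [0,0,-4],"twist": 0},
    {"gripper": 5,"xyz": [0,0,-9],"twist": 0},
    {"gripper": 5,"xyz": [0,0,-14],"twist": 0},
    {"gripper": 5,"xyz": [-2,-1,-17],"twist": 0},
    {"gripper": 5,"xyz": [-3,-1,-17],"twist": 0},
    {"gripper": 5,"xyz": [-3,-1,-17],"twist": 0}
  ]
}}

```text
clock: 27.38
tool_pos: [642.8, -38.9, 210.4]
tcp_rot: [-0.723, -3.055, -0.0]
contact_force: [-0.5, 0.1, -0.8]
opening: 50.0
gripper_force: 0.0
```

```bash
python3 chk.py; python3 - <<'E'
from h import *
g=grab('wrist');save('all',ortho(g,430,700,-150,150,38,2));pickle.dump(g,open('all.pkl','wb'))
C=cloud(g)
k=(C[...,2]>88)&(C[...,2]<103)&(np.hypot(C[...,0]-669,C[...,1]+58)<40)&(g['d']>0)
print('crank',k.sum(),cv2.minEnclosingCircle(C[k][:,:2].astype(np.float32)) if k.any() else 0,np.percentile(C[k][:,2],[5,50,95]) if k.any() else 0)
E
```

```text
nest 504 xy [546.4  55. ] ang -26.2 size [12.4 22.4] z 66.4 nest uv -39.4 46.1
nest 471 xy [539.9 -45.4] ang -26.8 size [12.3 22. ] z 66.4 nest uv -0.3 -46.5
nest 456 xy [568.2   8.1] ang -26.4 size [12.  21.3] z 66.4 nest uv 1.0 14.0
nest 375 xy [620.6 -18.5] ang -26.4 size [10.9 21.7] z 66.5 nest uv 59.8 13.6
want elbow -37.5,45 bar 0,-45 tee 0,15 jay 60,15
crank 712 ((669.000732421875, -57.65001678466797), 11.9832124710083) [91.62122992 98.08693975 99.36960858]
```

View pics/all.png

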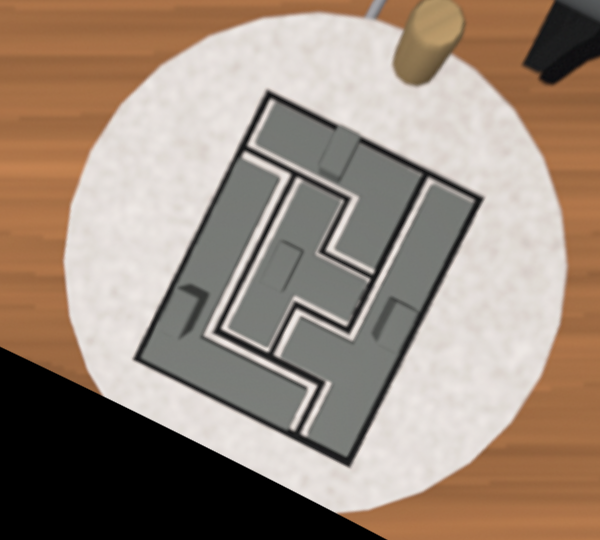

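All four plates sit flush (lug tops 66.4) and inside their ribs. The crank top is at about (669,-57.7). Now I'll grip the crank.

```bash
python3 -c "
from h import *
go(669.6,-56.4,130,2.678);go(669.6,-56.4,72,2.678)"
```

```text
pos [641.5 -38.2 209.4] yaw 2.678 j6 -1.34 -> xyz [-3.37, -0.36, 7.93] twist -0.0 rows 1.4
pos [641.5 -38.2 209.4] yaw 2.678 j6 -1.34 -> xyz [-3.4, -0.36, 13.73] twist -0.0 rows 2.3
```

Emit:
{"api": "carry_out", "payload": {
  "deltas": [
    {"gripper": 6,"xyz": [-3.4,-0.4,4],"twist": 0},
    {"gripper": 6,"xyz": [-3.4,-0.4,8],"twist": 0},
    {"gripper": 6,"xyz": [-3.4,-0.4,8],"twist": 0},
    {"gripper": 6,"xyz": [-3.4,-0.4,11],"twist": 0},
    {"gripper": 6,"xyz": [-3.4,-0.4,13.7],"twist": 0},
    {"gripper": 6,"xyz": [-3.4,-0.4,13.7],"twist": 0},
    {"gripper": 6,"xyz": [-3.4,-0.4,13.7],"twist": 0},
    {"gripper": 1.5,"xyz": [-3.4,-0.4,13.7],"twist": 0},
    {"gripper": 1.5,"xyz": [-3.4,-0.4,13.7],"twist": 0},
    {"gripper": 1.5,"xyz": [-3.4,-0.4,13.7],"twist": 0},
    {"gripper": 1.5,"xyz": [-3.4,-0.4,13.7],"twist": 0},
    {"gripper": 1.5,"xyz": [-3.4,-0.4,13.7],"twist": 0}
  ],
  "force": 30
}}

```text
clock: 28.98
tool_pos: [671.9, -57.5, 74.9]
tcp_rot: [0.722, 3.057, 0.0]
contact_force: [0.5, 0.5, 1.4]
opening: 23.1
gripper_force: 30.0
```

```bash
cat > crank.py <<'E'
from h import *
import sys
# tool frame: x=-u, y=v. rel. to now; a=turntable angle
o=readout.get_obs();print(o['tool_pos'].round(1),o['contact_force'].round(1),o['opening'])
A=np.array([568.9,-6.2])
M=R.from_rotvec(o['tcp_rot']).as_matrix()
a0,st,n=map(float,sys.argv[1:])
for k in range(1,int(n)+1):
    a=a0+st*k;th=np.radians(a-26.57);p=A+113*np.array([np.cos(th),np.sin(th)])
    print(a,((M.T@np.r_[p-o['tool_pos'][:2],0])/10).round(2)[:2].tolist())
E
python3 crank.py 0 15 11
```

```text
[671.9 -57.5  74.9] [0.5 0.5 1.4] 23.096679653399534
15.0 [0.59, 2.91]
30.0 [1.72, 5.63]
45.0 [3.52, 7.97]
60.0 [5.86, 9.77]
75.0 [8.59, 10.9]
90.0 [11.51, 11.28]
105.0 [14.44, 10.9]
120.0 [17.16, 9.77]
135.0 [19.5, 7.97]
150.0 [21.3, 5.63]
165.0 [22.42, 2.9]
```

Emit:
{"api": "carry_out", "payload": {
  "deltas": [
    {"gripper": 1.5,"xyz": [0.1,1.47,0],"twist": 0},
    {"gripper": 1.5,"xyz": [0.4,2.92,0],"twist": 0},
    {"gripper": 1.5,"xyz": [0.9,4.32,0],"twist": 0},
    {"gripper": 1.5,"xyz": [1.5,5.65,0],"twist": 0},
    {"gripper": 1.5,"xyz": [2.3,6.9,0],"twist": 0},
    {"gripper": 1.5,"xyz": [3.3,8.0,0],"twist": 0},
    {"gripper": 1.5,"xyz": [4.4,9.0,0],"twist": 0},
    {"gripper": 1.5,"xyz": [5.65,9.8,0],"twist": 0},
    {"gripper": 1.5,"xyz": [7,10.4,0],"twist": 0},
    {"gripper": 1.5,"xyz": [8.4,10.9,0],"twist": 0},
    {"gripper": 1.5,"xyz": [9.8,11.2,0],"twist": 0},
    {"gripper": 1.5,"xyz": [11.3,11.3,0],"twist": 0}
  ]
}}

```text
clock: 30.48
tool_pos: [621.0, 94.4, 74.9]
tcp_rot: [0.722, 3.056, 0.0]
contact_force: [1.4, -4.3, -0.0]
opening: 23.1
gripper_force: 30.0
```

```bash
python3 crank.py 90 15 12
```

```text
[621.   94.4  74.9] [ 1.4 -4.3 -0. ] 23.11907744691303
105.0 [3.08, -0.42]
120.0 [5.8, -1.54]
135.0 [8.14, -3.34]
150.0 [9.94, -5.68]
165.0 [11.07, -8.41]
180.0 [11.45, -11.33]
195.0 [11.07, -14.26]
210.0 [9.94, -16.98]
225.0 [8.14, -19.32]
240.0 [5.8, -21.12]
255.0 [3.08, -22.25]
270.0 [0.15, -22.63]
```

Emit:
{"api": "carry_out", "payload": {
  "deltas": [
    {"gripper": 1.5,"xyz": [2.92,-0.4,0],"twist": 0},
    {"gripper": 1.5,"xyz": [5.65,-1.5,0],"twist": 0},
    {"gripper": 1.5,"xyz": [8.0,-3.3,0],"twist": 0},
    {"gripper": 1.5,"xyz": [9.8,-5.65,0],"twist": 0},
    {"gripper": 1.5,"xyz": [10.9,-8.4,0],"twist": 0},
    {"gripper": 1.5,"xyz": [11.3,-11.3,0],"twist": 0},
    {"gripper": 1.5,"xyz": [10.9,-14.2,0],"twist": 0},
    {"gripper": 1.5,"xyz": [9.8,-16.95,0],"twist": 0},
    {"gripper": 1.5,"xyz": [8.0,-19.3,0],"twist": 0},
    {"gripper": 1.5,"xyz": [5.65,-21.1,0],"twist": 0},
    {"gripper": 1.5,"xyz": [2.92,-22.2,0],"twist": 0},
    {"gripper": 1.5,"xyz": [0,-22.6,0],"twist": 0}
  ]
}}

```text
clock: 31.98
tool_pos: [517.1, -106.5, 74.8]
tcp_rot: [-0.723, -3.05, -0.004]
contact_force: [-1.8, 4.0, 4.6]
opening: 23.0
gripper_force: 30.0
```

```bash
python3 crank.py 270 15 7
```

```text
[ 517.1 -106.5   74.8] [-1.8  4.   4.6] 22.982466315544226
285.0 [-3.07, 0.38]
300.0 [-5.79, 1.51]
315.0 [-8.13, 3.31]
330.0 [-9.92, 5.65]
345.0 [-11.05, 8.38]
360.0 [-11.43, 11.31]
375.0 [-11.04, 14.23]
```

Emit:
{"api": "carry_out", "payload": {
  "deltas": [
    {"gripper": 1.5,"xyz": [-2.92,0.4,0],"twist": 0},
    {"gripper": 1.5,"xyz": [-5.65,1.5,0],"twist": 0},
    {"gripper": 1.5,"xyz": [-8.0,3.3,0],"twist": 0},
    {"gripper": 1.5,"xyz": [-9.8,5.65,0],"twist": 0},
    {"gripper": 1.5,"xyz": [-10.6,7.5,0],"twist": 0},
    {"gripper": 1.5,"xyz": [-11.1,9.3,0],"twist": 0},
    {"gripper": 1.5,"xyz": [-11.3,10.8,0],"twist": 0},
    {"gripper": 1.5,"xyz": [-11.3,11.6,0],"twist": 0},
    {"gripper": 1.5,"xyz": [-11.25,12.1,0],"twist": 0},
    {"gripper": 1.5,"xyz": [-11.25,12.3,0],"twist": 0},
    {"gripper": 1.5,"xyz": [-11.25,12.3,0],"twist": 0}
  ]
}}

```text
clock: 33.35
tool_pos: [675.4, -49.4, 74.9]
tcp_rot: [-0.722, -3.057, 0.002]
contact_force: [0.6, -5.1, 1.9]
opening: 23.1
gripper_force: 30.0
```

```bash
python3 crank.py 360 4.4 1
```

```text
[675.4 -49.4  74.9] [ 0.6 -5.1  1.9] 23.064218515413746
364.4 [0.19, -0.03]
```

Emit:
{"api": "carry_out", "payload": {
  "deltas": [
    {"gripper": 1.5,"xyz": [0,0.3,0],"twist": 0},
    {"gripper": 1.5,"xyz": [0,0.3,0],"twist": 0},
    {"gripper": 6,"xyz": [0,0.2,0],"twist": 0},
    {"gripper": 6,"xyz": [0,0,0],"twist": 0},
    {"gripper": 6,"xyz": [0,0,0],"twist": 0},
    {"gripper": 6,"xyz": [0,0,-4],"twist": 0},
    {"gripper": 6,"xyz": [0,0,-9],"twist": 0},
    {"gripper": 6,"xyz": [2,0.5,-13.5],"twist": 0},
    {"gripper": 6,"xyz": [3,0.5,-13.5],"twist": 0},
    {"gripper": 6,"xyz": [3,0.5,-13.5],"twist": 0}
  ]
}}

```text
clock: 34.6
tool_pos: [649.9, -29.5, 209.3]
tcp_rot: [-0.72, -3.056, -0.001]
contact_force: [0.7, -0.7, -0.2]
opening: 59.8
gripper_force: 0.0
```

```bash
python3 chk.py; python3 - <<'E'
from h import *
g=grab('wrist');save('turned',ortho(g,430,700,-150,150,38,2))
C=cloud(g)
k=(C[...,2]>88)&(C[...,2]<103)&(np.hypot(C[...,0]-669,C[...,1]+52)<40)&(g['d']>0)
c=cv2.minEnclosingCircle(C[k][:,:2].astype(np.float32))[0] if k.any() else (np.nan,)*2
print('crank',k.sum(),c,'turn deg',np.degrees(np.arctan2(c[1]+7.4,c[0]-568.3))+26.57)
E
```

```text
nest 484 xy [541.9  53.5] ang -22.0 size [11.5 22.2] z 66.4 nest uv -42.7 42.8
nest 451 xy [566.8   8.1] ang -22.7 size [12.  22.3] z 66.4 nest uv -0.2 13.4
nest 460 xy [542.7 -47.5] ang -21.1 size [12.5 22.2] z 66.3 nest uv 3.1 -47.1
nest 379 xy [621.5 -14.6] ang -22.3 size [12.  21.7] z 66.4 nest uv 58.9 17.5
want elbow -37.5,45 bar 0,-45 tee 0,15 jay 60,15
crank 724 (672.3536987304688, -50.15409469604492) turn deg 4.23297910381309
```

View pics/turned.png

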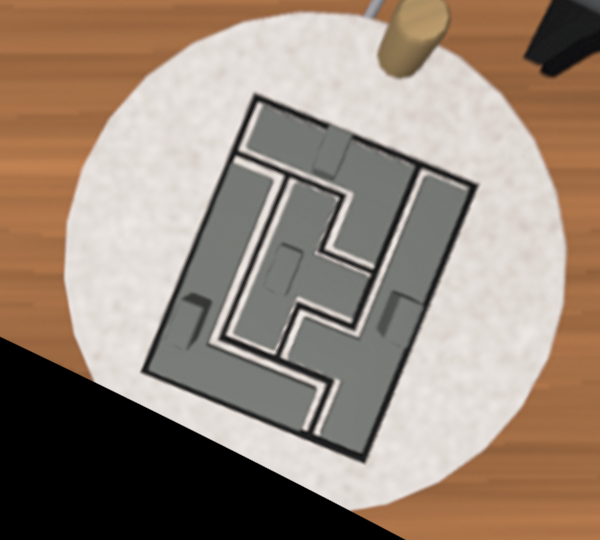

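The turntable is at 364°, its stop, with all plates home. The tray comes next: a spread version of the nest layout, yaw 180°. Bar first.

```bash
cat > p2.py <<'E'
import sys
from h import *
N=dict(elbow=(542.4,54.8),tee=(567.3,9.4),bar=(543.2,-46.2),jay=(622,-13.3))
T=dict(elbow=(-50,62),tee=(0,18),bar=(0,-62),jay=(75,15))
for a in sys.argv[1:]:
    k,n,z=a.split(',')
    if k=='N': go(*N[n],float(z),np.radians(157.8))
    else: go(494+T[n][0],-334+T[n][1],float(z),np.pi)
E
python3 p2.py N,bar,42; python3 - <<'E'
from h import *
g=grab('top');hsv=cv2.cvtColor(g['im'],cv2.COLOR_RGB2HSV)
m=cv2.inRange(hsv,(5,150,120),(20,255,255));m[:, :400]=0;m[:,560:]=0
p=np.argwhere(m)[:,::-1].astype(np.float32);r=cv2.minAreaRect(p);b=cv2.boxPoints(r);print(b.tolist())
W=plane(g,b,30)[:,:2];print(W.round(1).tolist(),W.mean(0))
E
```

```text
pos [650.4 -30.3 208.2] yaw 2.678 j6 -1.33 -> xyz [8.83, -6.21, 16.65] twist -0.076 rows 3.2
[[435.0, 202.0], [515.0, 202.0], [515.0, 306.0], [435.0, 306.0]]
[[633.5, -225.0], [635.0, -442.3], [354.0, -435.5], [352.3, -221.7]] [ 493.70188414 -331.13302363]
```

Emit:
{"api": "carry_out", "payload": {
  "deltas": [
    {"gripper": 4,"xyz": [4,-3,3],"twist": -0.04},
    {"gripper": 4,"xyz": [8.8,-6.2,6],"twist": -0.076},
    {"gripper": 4,"xyz": [8.8,-6.2,11],"twist": -0.076},
    {"gripper": 4,"xyz": [8.8,-6.2,11],"twist": -0.076},
    {"gripper": 4,"xyz": [8.8,-6.2,11],"twist": -0.076},
    {"gripper": 4,"xyz": [8.8,-6.2,14],"twist": -0.076},
    {"gripper": 4,"xyz": [8.8,-6.2,14],"twist": -0.076}
  ]
}}

```text
clock: 35.62
tool_pos: [545.6, -46.7, 70.1]
tcp_rot: [0.605, 3.083, 0.0]
contact_force: [-0.3, 0.4, 0.3]
opening: 40.1
gripper_force: 0.0
```

```bash
python3 p2.py N,bar,42
```

```text
pos [545.6 -46.7  70.1] yaw 2.754 j6 -1.47 -> xyz [0.24, -0.04, 2.81] twist -0.0 rows 0.5
```

Emit:
{"api": "carry_out", "payload": {
  "deltas": [
    {"gripper": 4,"xyz": [0.2,0,1.5],"twist": 0},
    {"gripper": 4,"xyz": [0.2,0,2.8],"twist": 0},
    {"gripper": 4,"xyz": [0.2,0,2.8],"twist": 0},
    {"gripper": 0.5,"xyz": [0.2,0,2.8],"twist": 0},
    {"gripper": 0.5,"xyz": [0.2,0,2.8],"twist": 0},
    {"gripper": 0.5,"xyz": [0.2,0,2.8],"twist": 0},
    {"gripper": 0.5,"xyz": [0.2,0,2.8],"twist": 0},
    {"gripper": 0.5,"xyz": [0.2,0,2.8],"twist": 0},
    {"gripper": 0.5,"xyz": [0.2,0,1.4],"twist": 0},
    {"gripper": 0.5,"xyz": [0.2,0,-2],"twist": 0},
    {"gripper": 0.5,"xyz": [0.2,0,-5],"twist": 0},
    {"gripper": 0.5,"xyz": [0.2,0,-5],"twist": 0}
  ]
}}

```text
clock: 37.12
tool_pos: [544.8, -46.4, 122.6]
tcp_rot: [0.604, 3.077, -0.001]
contact_force: [0.7, -0.5, -0.9]
opening: 11.9
gripper_force: 30.0
```

```bash
python3 p2.py T,bar,100 T,bar,18
```

```text
pos [544.8 -46.4 122.6] yaw 2.754 j6 -1.47 -> xyz [-8.49, -34.29, 2.3] twist -0.388 rows 5.7
pos [544.8 -46.4 122.6] yaw 2.754 j6 -1.47 -> xyz [-8.44, -34.29, 10.5] twist -0.388 rows 5.9
```

Emit:
{"api": "carry_out", "payload": {
  "deltas": [
    {"gripper": 0.5,"xyz": [-1.5,-6,0],"twist": -0.07},
    {"gripper": 0.5,"xyz": [-3,-12,0],"twist": -0.14},
    {"gripper": 0.5,"xyz": [-4.5,-18,0],"twist": -0.21},
    {"gripper": 0.5,"xyz": [-6,-24,0],"twist": -0.28},
    {"gripper": 0.5,"xyz": [-7.5,-30,1],"twist": -0.35},
    {"gripper": 0.5,"xyz": [-8.4,-34.3,2.3],"twist": -0.388},
    {"gripper": 0.5,"xyz": [-8.4,-34.3,4],"twist": -0.388},
    {"gripper": 0.5,"xyz": [-8.4,-34.3,6],"twist": -0.388},
    {"gripper": 0.5,"xyz": [-8.4,-34.3,9],"twist": -0.388},
    {"gripper": 0.5,"xyz": [-8.4,-34.3,10.5],"twist": -0.388},
    {"gripper": 0.5,"xyz": [-8.4,-34.3,10.5],"twist": -0.388}
  ]
}}

```text
clock: 38.5
tool_pos: [490.7, -393.5, 14.1]
tcp_rot: [0.002, -3.14, -0.003]
contact_force: [-0.0, -0.9, -1.9]
opening: 11.6
gripper_force: 30.0
```

Emit:
{"api": "carry_out", "payload": {
  "deltas": [
    {"gripper": 0.5,"xyz": [0,0,0],"twist": 0},
    {"gripper": 3,"xyz": [0,0,0],"twist": 0},
    {"gripper": 3,"xyz": [0,0,0],"twist": 0},
    {"gripper": 3,"xyz": [0,0,0],"twist": 0},
    {"gripper": 3,"xyz": [0,0,-4],"twist": 0},
    {"gripper": 4,"xyz": [0,0,-10],"twist": 0},
    {"gripper": 4,"xyz": [0,0,-13],"twist": 0},
    {"gripper": 4,"xyz": [0,0,-13],"twist": 0}
  ]
}}

```text
clock: 39.5
tool_pos: [492.4, -396.8, 148.1]
tcp_rot: [-0.0, 3.137, -0.008]
contact_force: [0.2, -0.3, -0.4]
opening: 39.3
gripper_force: 0.0
```

```bash
python3 - <<'E'
from h import *
g=grab('wrist');save('tray1',g['im'])
E
python3 p2.py N,tee,70
```

```text
pos [ 491.3 -395.7  146. ] yaw -3.142 j6 -2.43 -> xyz [-7.59, 40.52, 7.53] twist 0.388 rows 6.7
```

View pics/tray1.png

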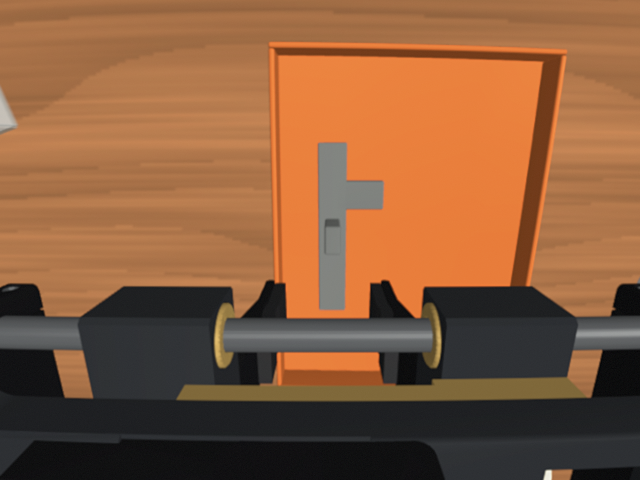

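The bar lies flat in the tray (333,225), clear of the wall. Tee next.

Emit:
{"api": "carry_out", "payload": {
  "deltas": [
    {"gripper": 4,"xyz": [-1.1,6,0],"twist": 0.06},
    {"gripper": 4,"xyz": [-2.2,12,0],"twist": 0.12},
    {"gripper": 4,"xyz": [-3.3,18,0],"twist": 0.18},
    {"gripper": 4,"xyz": [-4.4,24,0],"twist": 0.24},
    {"gripper": 4,"xyz": [-5.5,30,0.5],"twist": 0.3},
    {"gripper": 4,"xyz": [-6.7,36,1],"twist": 0.36},
    {"gripper": 4,"xyz": [-7.6,40.5,2],"twist": 0.388},
    {"gripper": 4,"xyz": [-7.6,40.5,3],"twist": 0.388},
    {"gripper": 4,"xyz": [-7.6,40.5,4],"twist": 0.388},
    {"gripper": 4,"xyz": [-7.6,40.5,7.5],"twist": 0.388},
    {"gripper": 4,"xyz": [-7.6,40.5,7.5],"twist": 0.388}
  ]
}}

```text
clock: 40.92
tool_pos: [564.2, 8.6, 67.1]
tcp_rot: [-0.608, -3.075, 0.0]
contact_force: [0.5, 0.3, 0.3]
opening: 39.7
gripper_force: 0.0
```

```bash
python3 p2.py N,tee,42
```

```text
pos [564.2   8.6  67.1] yaw 2.751 j6 -1.36 -> xyz [-0.27, 0.2, 2.5] twist -0.003 rows 0.4
```

Emit:
{"api": "carry_out", "payload": {
  "deltas": [
    {"gripper": 4,"xyz": [-0.25,0.2,0],"twist": 0},
    {"gripper": 4,"xyz": [-0.25,0.2,1.5],"twist": 0},
    {"gripper": 4,"xyz": [-0.25,0.2,2.5],"twist": 0},
    {"gripper": 4,"xyz": [-0.25,0.2,2.5],"twist": 0},
    {"gripper": 0.5,"xyz": [-0.25,0.2,2.5],"twist": 0},
    {"gripper": 0.5,"xyz": [-0.25,0.2,2.5],"twist": 0},
    {"gripper": 0.5,"xyz": [-0.25,0.2,2.5],"twist": 0},
    {"gripper": 0.5,"xyz": [-0.25,0.2,2.5],"twist": 0},
    {"gripper": 0.5,"xyz": [-0.25,0.2,1.2],"twist": 0},
    {"gripper": 0.5,"xyz": [-0.25,0.2,-2],"twist": 0},
    {"gripper": 0.5,"xyz": [-0.25,0.2,-5.3],"twist": 0},
    {"gripper": 0.5,"xyz": [-0.25,0.2,-5.3],"twist": 0}
  ]
}}

```text
clock: 42.42
tool_pos: [572.2, 10.4, 126.1]
tcp_rot: [0.604, 3.076, 0.0]
contact_force: [-0.1, 1.0, -0.3]
opening: 11.9
gripper_force: 30.0
```

```bash
python3 p2.py T,tee,17
```

```text
pos [572.2  10.4 126.1] yaw 2.754 j6 -1.36 -> xyz [-5.02, -33.19, 10.89] twist -0.388 rows 5.6
```

Emit:
{"api": "carry_out", "payload": {
  "deltas": [
    {"gripper": 0.5,"xyz": [-0.9,-6,0],"twist": -0.07},
    {"gripper": 0.5,"xyz": [-1.8,-12,0],"twist": -0.14},
    {"gripper": 0.5,"xyz": [-2.7,-18,0],"twist": -0.21},
    {"gripper": 0.5,"xyz": [-3.6,-24,0],"twist": -0.28},
    {"gripper": 0.5,"xyz": [-4.5,-30,1],"twist": -0.35},
    {"gripper": 0.5,"xyz": [-5,-33.2,2.3],"twist": -0.388},
    {"gripper": 0.5,"xyz": [-5,-33.2,4],"twist": -0.388},
    {"gripper": 0.5,"xyz": [-5,-33.2,6],"twist": -0.388},
    {"gripper": 0.5,"xyz": [-5,-33.2,9],"twist": -0.388},
    {"gripper": 0.5,"xyz": [-5,-33.2,10.5],"twist": -0.388},
    {"gripper": 0.5,"xyz": [-5,-33.2,10.7],"twist": -0.388},
    {"gripper": 0.5,"xyz": [-5,-33.2,10.7],"twist": -0.388}
  ]
}}

```text
clock: 43.92
tool_pos: [489.9, -312.7, 16.3]
tcp_rot: [0.002, -3.139, -0.005]
contact_force: [-2.5, 2.3, 6.2]
opening: 11.9
gripper_force: 30.0
```

```bash
python3 p2.py T,tee,17 N,jay,110
```

```text
pos [ 489.9 -312.7   16.3] yaw -3.141 j6 -2.33 -> xyz [-0.41, -0.33, -0.08] twist 0.001 rows 0.1
pos [ 489.9 -312.7   16.3] yaw -3.141 j6 -2.33 -> xyz [-13.22, 29.96, -9.31] twist 0.389 rows 5.4
```

Touching the floor. Release, lift and travel to jay.

Emit:
{"api": "carry_out", "payload": {
  "deltas": [
    {"gripper": 3,"xyz": [0,0,0],"twist": 0},
    {"gripper": 3,"xyz": [0,0,0],"twist": 0},
    {"gripper": 3,"xyz": [0,0,0],"twist": 0},
    {"gripper": 3,"xyz": [0,0,-4],"twist": 0},
    {"gripper": 4,"xyz": [0,0,-10],"twist": 0},
    {"gripper": 4,"xyz": [-2,5,-12],"twist": 0.08},
    {"gripper": 4,"xyz": [-4.5,10,-12],"twist": 0.16},
    {"gripper": 4,"xyz": [-7,15,-12],"twist": 0.24},
    {"gripper": 4,"xyz": [-9.5,20,-12],"twist": 0.32},
    {"gripper": 4,"xyz": [-12,25,-12],"twist": 0.388},
    {"gripper": 4,"xyz": [-13.2,29.9,-10],"twist": 0.388},
    {"gripper": 4,"xyz": [-13.2,29.9,-9.3],"twist": 0.388}
  ]
}}

```text
clock: 45.42
tool_pos: [622.2, -12.5, 107.5]
tcp_rot: [-0.597, -3.082, -0.001]
contact_force: [0.5, -0.6, -0.2]
opening: 40.0
gripper_force: 0.0
```

```bash
python3 p2.py N,jay,70;python3 chk.py
```

```text
pos [622.2 -12.5 107.5] yaw 2.759 j6 -1.39 -> xyz [-0.02, -0.08, 3.75] twist 0.005 rows 0.6
nest 1084 xy [541.8  53.2] ang -22.2 size [12.3 21.8] z 66.4 nest uv -42.7 42.5
nest 751 xy [621.4 -14.5] ang -22.2 size [11.2 22.2] z 66.4 nest uv 58.8 17.5
want elbow -37.5,45 bar 0,-45 tee 0,15 jay 60,15
```

Emit:
{"api": "carry_out", "payload": {
  "deltas": [
    {"gripper": 4,"xyz": [0,0,3],"twist": 0},
    {"gripper": 4,"xyz": [0,0,5.5],"twist": 0},
    {"gripper": 4,"xyz": [0,0,6.5],"twist": 0},
    {"gripper": 4,"xyz": [0,0,6.5],"twist": 0},
    {"gripper": 0.5,"xyz": [0,0,6.5],"twist": 0},
    {"gripper": 0.5,"xyz": [0,0,6.5],"twist": 0},
    {"gripper": 0.5,"xyz": [0,0,6.5],"twist": 0},
    {"gripper": 0.5,"xyz": [0,0,6.5],"twist": 0},
    {"gripper": 0.5,"xyz": [0,0,5],"twist": 0},
    {"gripper": 0.5,"xyz": [0,0,2],"twist": 0},
    {"gripper": 0.5,"xyz": [0,0,-2],"twist": 0},
    {"gripper": 0.5,"xyz": [0,0,-2],"twist": 0}
  ]
}}

```text
clock: 46.98
tool_pos: [625.1, -17.4, 132.6]
tcp_rot: [0.603, 3.075, -0.002]
contact_force: [0.1, -0.5, -1.4]
opening: 11.7
gripper_force: 30.0
```

```bash
python3 p2.py T,jay,17
```

```text
pos [625.1 -17.4 132.6] yaw 2.755 j6 -1.39 -> xyz [-6.1, -30.05, 11.6] twist -0.387 rows 5.2
```

Emit:
{"api": "carry_out", "payload": {
  "deltas": [
    {"gripper": 0.5,"xyz": [-1.2,-6,0],"twist": -0.07},
    {"gripper": 0.5,"xyz": [-2.4,-12,0],"twist": -0.15},
    {"gripper": 0.5,"xyz": [-3.6,-18,0],"twist": -0.23},
    {"gripper": 0.5,"xyz": [-4.8,-24,0],"twist": -0.31},
    {"gripper": 0.5,"xyz": [-6.1,-30,1],"twist": -0.387},
    {"gripper": 0.5,"xyz": [-6.1,-30,3],"twist": -0.387},
    {"gripper": 0.5,"xyz": [-6.1,-30,5],"twist": -0.387},
    {"gripper": 0.5,"xyz": [-6.1,-30,7.5],"twist": -0.387},
    {"gripper": 0.5,"xyz": [-6.1,-30,10],"twist": -0.387},
    {"gripper": 0.5,"xyz": [-6.1,-30,11.2],"twist": -0.387},
    {"gripper": 0.5,"xyz": [-6.1,-30,11.2],"twist": -0.387},
    {"gripper": 0.5,"xyz": [-6.1,-30,11.2],"twist": -0.387}
  ]
}}

```text
clock: 48.48
tool_pos: [565.6, -316.0, 16.8]
tcp_rot: [0.001, -3.141, -0.001]
contact_force: [-0.9, 1.6, 1.9]
opening: 11.6
gripper_force: 30.0
```

```bash
python3 p2.py T,jay,17 N,elbow,110
```

```text
pos [ 565.6 -316.    16.8] yaw -3.141 j6 -2.25 -> xyz [-0.34, -0.3, -0.02] twist 0.001 rows 0.1
pos [ 565.6 -316.    16.8] yaw -3.141 j6 -2.25 -> xyz [2.31, 37.09, -9.28] twist 0.388 rows 6.1
```

Emit:
{"api": "carry_out", "payload": {
  "deltas": [
    {"gripper": 3,"xyz": [0,0,0],"twist": 0},
    {"gripper": 3,"xyz": [0,0,0],"twist": 0},
    {"gripper": 3,"xyz": [0,0,0],"twist": 0},
    {"gripper": 3,"xyz": [0,0,-4],"twist": 0},
    {"gripper": 4,"xyz": [0,0,-10],"twist": 0},
    {"gripper": 4,"xyz": [0.4,6,-12],"twist": 0.07},
    {"gripper": 4,"xyz": [0.8,12,-12],"twist": 0.14},
    {"gripper": 4,"xyz": [1.2,18,-12],"twist": 0.21},
    {"gripper": 4,"xyz": [1.6,24,-12],"twist": 0.28},
    {"gripper": 4,"xyz": [2,30,-12],"twist": 0.35},
    {"gripper": 4,"xyz": [2.3,35,-11],"twist": 0.388},
    {"gripper": 4,"xyz": [2.3,37,-9.3],"twist": 0.388}
  ]
}}

```text
clock: 49.98
tool_pos: [542.9, 55.1, 110.0]
tcp_rot: [0.601, 3.082, 0.0]
contact_force: [0.4, -0.0, -0.5]
opening: 39.9
gripper_force: 0.0
```

```bash
python3 p2.py N,elbow,42;python3 chk.py
```

```text
pos [542.9  55.1 110. ] yaw 2.756 j6 -1.29 -> xyz [0.04, -0.05, 6.8] twist 0.002 rows 1.1
nest 758 xy [542.6  54.5] ang -22.3 size [11.8 21.8] z 66.4 nest uv -42.6 44.0
mat 242 xy [611.9  25. ] ang 67.2 size [23.1  7.3] z 36.7 nest uv 32.6 48.6
want elbow -37.5,45 bar 0,-45 tee 0,15 jay 60,15
```

Emit:
{"api": "carry_out", "payload": {
  "deltas": [
    {"gripper": 4,"xyz": [0,0,3],"twist": 0},
    {"gripper": 4,"xyz": [0,0,5.7],"twist": 0},
    {"gripper": 4,"xyz": [0,0,6.8],"twist": 0},
    {"gripper": 4,"xyz": [0,0,6.8],"twist": 0},
    {"gripper": 0.5,"xyz": [0,0,6.8],"twist": 0},
    {"gripper": 0.5,"xyz": [0,0,6.8],"twist": 0},
    {"gripper": 0.5,"xyz": [0,0,6.8],"twist": 0},
    {"gripper": 0.5,"xyz": [0,0,6.8],"twist": 0},
    {"gripper": 0.5,"xyz": [0,0,5.5],"twist": 0},
    {"gripper": 0.5,"xyz": [0,0,2],"twist": 0},
    {"gripper": 0.5,"xyz": [0,0,-1.5],"twist": 0},
    {"gripper": 0.5,"xyz": [0,0,-1.5],"twist": 0}
  ]
}}

```text
clock: 51.52
tool_pos: [544.7, 52.6, 127.9]
tcp_rot: [0.605, 3.077, 0.001]
contact_force: [-0.2, -0.6, -0.9]
opening: 11.8
gripper_force: 30.0
```

```bash
python3 p2.py T,elbow,17
```

```text
pos [544.7  52.6 127.9] yaw 2.753 j6 -1.29 -> xyz [-2.91, -33.87, 11.06] twist -0.388 rows 5.7
```

Emit:
{"api": "carry_out", "payload": {
  "deltas": [
    {"gripper": 0.5,"xyz": [-0.5,-6,0],"twist": -0.07},
    {"gripper": 0.5,"xyz": [-1,-12,0],"twist": -0.14},
    {"gripper": 0.5,"xyz": [-1.5,-18,0],"twist": -0.21},
    {"gripper": 0.5,"xyz": [-2,-24,0],"twist": -0.28},
    {"gripper": 0.5,"xyz": [-2.5,-30,0.5],"twist": -0.35},
    {"gripper": 0.5,"xyz": [-2.9,-33.9,2],"twist": -0.388},
    {"gripper": 0.5,"xyz": [-2.9,-33.9,4],"twist": -0.388},
    {"gripper": 0.5,"xyz": [-2.9,-33.9,6],"twist": -0.388},
    {"gripper": 0.5,"xyz": [-2.9,-33.9,9],"twist": -0.388},
    {"gripper": 0.5,"xyz": [-2.9,-33.9,10.6],"twist": -0.388},
    {"gripper": 0.5,"xyz": [-2.9,-33.9,10.8],"twist": -0.388},
    {"gripper": 0.5,"xyz": [-2.9,-33.9,10.8],"twist": -0.388}
  ]
}}

```text
clock: 53.02
tool_pos: [441.3, -271.9, 16.8]
tcp_rot: [-0.001, -3.141, -0.0]
contact_force: [0.7, 0.3, 0.1]
opening: 11.7
gripper_force: 30.0
```

Emit:
{"api": "carry_out", "payload": {
  "deltas": [
    {"gripper": 0.5,"xyz": [0,0,0.05],"twist": 0},
    {"gripper": 3,"xyz": [0,0,0.05],"twist": 0},
    {"gripper": 3,"xyz": [0,0,0.05],"twist": 0},
    {"gripper": 3,"xyz": [0,0,0.05],"twist": 0},
    {"gripper": 3,"xyz": [0,0,-4],"twist": 0},
    {"gripper": 4,"xyz": [0,0,-10],"twist": 0},
    {"gripper": 4,"xyz": [-5,-1,-15],"twist": 0},
    {"gripper": 4,"xyz": [-9,-3,-20],"twist": 0},
    {"gripper": 4,"xyz": [-13,-5,-23],"twist": 0},
    {"gripper": 4,"xyz": [-13,-5,-23],"twist": 0},
    {"gripper": 4,"xyz": [-13,-5,-23],"twist": 0}
  ]
}}

```text
clock: 54.4
tool_pos: [570.3, -321.3, 245.9]
tcp_rot: [-0.001, -3.139, -0.003]
contact_force: [0.6, 0.2, -1.0]
opening: 40.0
gripper_force: 0.0
```

```bash
python3 - <<'E'
from h import *
g=grab('wrist');save('fin',g['im'])
C=cloud(g);hsv=cv2.cvtColor(g['im'],cv2.COLOR_RGB2HSV)
k,l,s,c=cv2.connectedComponentsWithStats(((hsv[...,1]<60)&(g['d']>0)&(C[...,2]>34)&(C[...,2]<48)).astype(np.uint8))
for i in range(1,k):
    if s[i,4]>60:print(np.median(C[l==i],0).round(1),s[i,4],c[i].round())
g=grab('top');C=cloud(g)
k=(C[...,2]>88)&(C[...,2]<106)&(np.hypot(C[...,0]-672,C[...,1]+50)<50)
c=np.median(C[k],0);print('crank top',c,np.degrees(np.arctan2(c[1]+6.2,c[0]-568.9))+26.57,readout.get_obs()['clock'])
save('ftop',g['im'])
E
```

```text
[ 440.5 -274.4   40.4] 348 [379.  81.]
[475.9 -33.1  34.8] 120 [622. 127.]
[ 486.4 -314.2   40.6] 308 [336. 133.]
[ 490.3 -394.7   40.3] 292 [252. 137.]
[531.6 -56.9  34.6] 95 [588. 180.]
[565.7 -36.1  34.7] 196 [601. 213.]
[ 560.1 -317.8   40.4] 251 [332. 209.]
[608.1 -70.7  34.8] 302 [569. 249.]
[582.7 -15.3  34.7] 72 [617. 230.]
crank top [672.59978594 -49.92932506  99.75284562] 3.7052574842582615 54.5
```

View pics/fin.png

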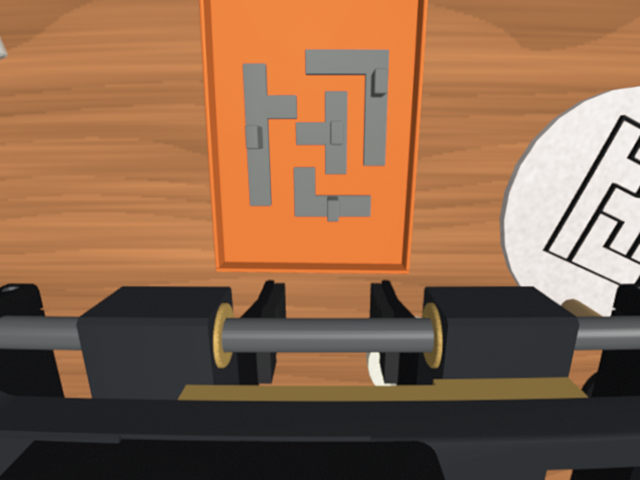

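View pics/ftop.png

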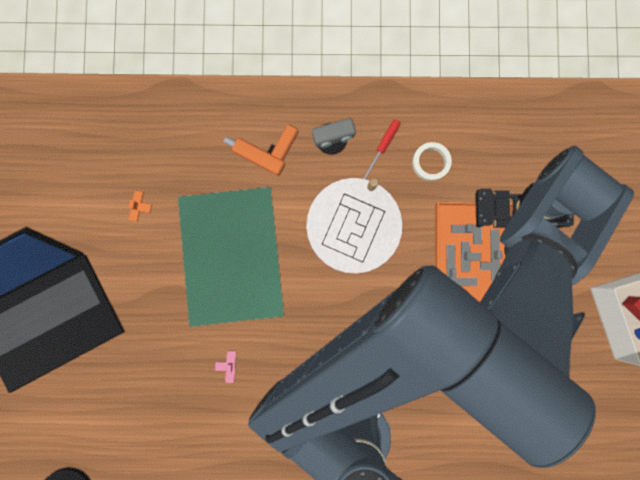

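All four plates lie flat in the tray: lugs at (379,81), (336,133), (252,137) and (332,209), with tops at about 40 mm. The turntable is still at its stop and the bystanders haven't moved. I'll hand the job in.

```bash
python3 -c "
from rig import close_job
print(close_job())"
```

```text
the job is handed in; nothing more can be done
None
```

The job is handed in at about 54 s on the robot clock: all four plates were fitted home, the turntable was turned to its stop (about 364°), and the plates now lie flat, lug up, in the tray; no verdict was returned.

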